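Scoop ceramic mill balls from the sample bin into the cup

TASK

On the engineer's desk, move at least five of the six white ceramic balls from the grey sample bin into the steel cup with the aluminium scoop, never touching a ball with the fingers; a ball that does not go into the cup must stay in the bin. The scoop's handle is pushed in under the desk riser, so draw it out by its pan, set it down flat on open desk clear of the riser and let go, then take it again by the handle to scoop. At the end lay the scoop flat on the desk, clear of the riser and let go, with the cup standing upright about where it was and the stapler, mug, tissue box and tape roll not disturbed.

Things in the scene. Friction and masses are not known exactly. Their poses are not given: they have to be found in the camera images.
- scoop: Aluminium hand scoop, black handle, 0.14 kg, mass mostly in the pan, on which it rests flat. Origin: centre of the pan's underside; x to the open lip, z up. Pan 72 long (x -36 to 36), 56 wide, floor 2.5; side walls 3 thick, 34 high, x -36 to 26; rear wall 34 high. Handle bar 18 wide, z 44 to 64, x -38 to -136, on a post at the rear wall. At first the handle is under the riser.
- scoop_grip (a point): Middle of the scoop's handle: scoop frame (-88, 0, 54) mm.
- scoop_lip (a point): Middle of the scoop's front lip: scoop frame (36, 0, 1) mm.
- riser: Fixed wooden desk riser (a bridge), 220 deep (x), 360 wide (y), 100 high, 85 clear beneath between 15 thick side panels; laptop and books on it up to 147 high, nearly to its front edge. Origin: on the desk, mid-width, in the plane of its open front face, which looks to its -x, towards the robot; it extends to x = 220.
- bin: Fixed long narrow grey bin holding the balls. Origin: underneath, on the desk; z up. Flat floor 4 thick from x -60 to 110, 64 wide inside; walls 4 thick, 34 high. At the front the floor ramps up from (x -60, z 4) to (x -90, z 46), topped by a 62 high front board: push the balls against it. Front (-x) roughly faces the robot. At the start no ball centre lies beyond x = 15: the rear is free for the pan.
- ball0: Loose white ceramic ball, 16 in diameter, 13 g. Origin: its centre. It starts in the bin and rolls easily.
- ball1: Loose white ceramic ball, 16 in diameter, 13 g. Origin: its centre. It starts in the bin and rolls easily.
- ball2: Loose white ceramic ball, 16 in diameter, 13 g. Origin: its centre. It starts in the bin and rolls easily.
- ball3: Loose white ceramic ball, 16 in diameter, 13 g. Origin: its centre. It starts in the bin and rolls easily.
- ball4: Loose white ceramic ball, 16 in diameter, 13 g. Origin: its centre. It starts in the bin and rolls easily.
- ball5: Loose white ceramic ball, 16 in diameter, 13 g. Origin: its centre. It starts in the bin and rolls easily.
- cup: Loose open steel cup, round, 104 across the rim, 65 high, slightly narrower below, wall 3, 0.3 kg. Origin: centre underneath; z up.
- stapler: Bystander: black desk stapler, 130 long (x) by 32 wide, 38 high. Origin: centre underneath.
- mug: Bystander: white mug, 80 across, 90 high, handle at its +y reaching about 70 from the axis. Origin: centre underneath.
- tissues: Bystander: white tissue box, 115 (x) by 200 (y), 60 high. Origin: centre underneath.
- tape: Bystander: roll of tape lying flat, 76 across, 45 high. Origin: centre underneath.
There are look-alikes about, which are no part of the job. What is shaped like the scoop but yellow is not meant.

How it is judged:
By the outcome, as a careful person would: the job done as asked, in the order asked, and still so for the second after the job is handed in, with the robot touching nothing.
It also fails if it takes over 72 s, if anything falls off the work surface, if the arm or the gripper's body presses on something with over 40 N, if the wrist force passes 120 N, or if a joint passes its speed limit or range.

ROBOT

A 6-joint arm with a two-finger parallel gripper is mounted at the origin on the work surface. World frame = base frame: x ahead of the robot, y to its left, z up, the work surface at z = 0. Lengths are in m, angles in rad, forces in N, time in s.
With the tool pointing down it reaches from about 0.35 to 0.975 m from the base axis. Payload 4.9 kg.
Tool frame: the origin (TCP) lies between the finger pads; the fingertips stand 14 mm ahead of it and the grasp point (between the pads) lies 5 mm behind it; y points along the fingers, z is the direction in which the jaws open and shut, and the axes are right-handed (so a half turn about y gives the same grasp; the last joint's range is limited). The gripper opens to 85 mm and grips with 20 to 120 N. Pads are 22 mm wide; open, the fingers measure 114 mm over their backs; the gripper's body (76 mm by 85 mm) begins 54 mm behind the grasp point. The pads swing forward as they close: fully open they stand 13 mm farther back than shut.
Start: joints at [-1.459, 0.053, 1.613, -0, 1.476, -0.119], TCP at [0.143, -0.608, 0.213] pointing down, gripper open.
Joint ranges: [-3.01, 3.01], [-1.01, 2.22], [0.06, 2.58], [-1.02, 4.17], [0.09, 2.62], [-3.14, 3.14]. Speed limits (rad/s): [2.57, 2.57, 3.14, 3.14, 3.14, 3.14].

INTERFACE

Orientations are given as [roll, pitch, yaw] about the fixed x, y, z axes, in that order (R = Rz(yaw) Ry(pitch) Rx(roll)).
In Python, from station import monitor, read_camera, camera_model, job, spot_in, cut_out gives the robot as it stands. The module is installed in compiled form; this text tells all that it offers.
- The arm moves only by the shell command python3 -m crank 'ROWS' [FORCE]. ROWS is JSON, a list of rows, each an object of numbers: "hand": the opening, from -1 (shut) to 1 (fully open); "tx", "ty", "tz": the shift along the tool's x, y, z in mm; "ax", "ay", "az": the turn, a rotation vector about the tool's x, y, z in degrees. In form: [{"hand": .., "tx": .., "ty": .., "tz": .., "ax": .., "ay": .., "az": ..}, ...]. A call has 1 to 10 rows; each row is the pose to reach, as a shift and turn from the pose commanded when the call began, along the tool's axes at that moment; what a row does not reach only later rows make up. A row lasts 1/12 s, in which the tool goes at most 41.7 mm and 7.16 degrees, less where a joint would pass 70% of its speed; a pose out of reach is approached as far as the arm can. A call with a gripper value outside its range is refused whole. The fingers move at their own pace and stop on an object; FORCE is the grip in N (left out, the last holds). Time passes only in rows, so rows that repeat a pose let the fingers close. It gives the time, the measured TCP pose, the force and the opening at its end, in the units of the state.
- monitor.state(): the state, without advancing time (a new reading comes with each control period).
- read_camera(name): name is "side" or "top"; returns the picture (420x560x3 uint8, red, green, blue); there is no depth.
- camera_model(name): a dict with "vertical_fov" (degrees; the focal length in pixels is half the picture's height over the tangent of half this angle, whatever the lens; pixels are square), "cx", "cy" (the principal point, pixels), "R" (3x3) and "t" (3): a world point X has camera coordinates R X + t. Camera axes: x right, y down, z forward; pixel columns grow to the right and rows downward; lengths in m; the calibration is good to about 2 mm. A picture is of the moment at which its call begins. camera_model takes no time and is no camera call.
- job.sign_off(): hands the job in, once; it reports no verdict.
Trained networks look in the newest picture that a camera, given by its name, has taken for a name from the list of things; names that differ only in an ending like _2 or _b are one class to them, and where a whole thing is asked for, a point or a joint stands for the part that bears it (a point fixed in the world has none). Each returns a list of dicts, best first, with "confidence" (0 to 1); they miss things now and then, are a little off and sometimes report something else, mostly with a low value. They report only what shows in the picture. A call takes as long as a camera call. They do not tell look-alikes from the thing itself.
- spot_in(camera, query): "at" ([column, row] in pixels, amid what is visible of it).
- cut_out(camera, query): "mask" (420x560 bool, what is visible of it) and "at" ([column, row] in pixels, amid what is visible of it).
The state is a dict: "time_s": time; "joint_positions": joint angles; "qvel": joint speeds; "joint_efforts": joint torques, N m; "eef_pos": TCP position; "tool_rot": TCP orientation; "force": force on the tool from outside, world axes, zero at the start; "ft_torque": the same for the moment, N m; "opening": finger opening in m.
Only numpy, scipy, OpenCV 4.12 (cv2) and the standard library are available. Lean on these libraries where they do the work, as an engineer would, in place of code of your own. Each camera call takes 0.05 s, during which the arm holds its last target. There are 200 camera calls.

## Working session

There is one attempt and no reset: what is moved stays moved. The work goes in short steps, Python scripts to look and compute and a shell command to move; the robot and the scene stay as the last step left them, time stands still between calls to the robot, and variables do not carry over. Pictures are saved under pics/ and viewed, about 8 in all and at most 12, crops included, and the job is handed in when it is done.

```bash
mkdir -p pics
python3 - <<'E'
from station import *
import cv2, numpy as np
for c in ("side","top"):
    im=read_camera(c); cv2.imwrite(f"pics/{c}0.png",im[:,:,::-1])
    m=camera_model(c); print(c,m)
    for q in ["scoop","bin","cup","riser","stapler","mug","tissues","tape","ball0"]:
        print(q,[(np.round(d["at"]).astype(int).tolist(),round(d["confidence"],2)) for d in spot_in(c,q)][:7])
print(monitor.state())
E
```

```text
side {'vertical_fov': 54.6402145370346, 'cx': 287.4414992175916, 'cy': 208.62038261329948, 'R': array([[-0.83457934, -0.55080384, -0.00961526],
       [-0.42391558,  0.65326899, -0.62732385],
       [ 0.35181373, -0.51947547, -0.77869913]]), 't': array([0.40782098, 0.24570955, 1.20612297])}
scoop [([296, 348], 0.71), ([242, 200], 0.57)]
bin [([336, 176], 0.75), ([239, 196], 0.24)]
cup [([246, 282], 0.58)]
riser [([199, 172], 0.94)]
stapler [([309, 224], 0.89)]
mug [([322, 115], 0.89)]
tissues [([147, 313], 0.92), ([244, 198], 0.29)]
tape []
ball0 [([247, 281], 0.38)]
top {'vertical_fov': 52.09757585939509, 'cx': 277.77953125402655, 'cy': 204.3105887273459, 'R': array([[ 0.00351807, -0.99982367,  0.01844608],
       [-0.99869988, -0.004451  , -0.05078126],
       [ 0.05085441, -0.01824344, -0.99853944]]), 't': array([-0.03257851,  0.46343794,  1.1695307 ])}
scoop [([134, 291], 0.69)]
bin [([358, 208], 0.64)]
cup [([161, 208], 0.61)]
riser [([260, 65], 0.79)]
stapler [([271, 225], 0.59), ([82, 140], 0.58)]
mug [([456, 134], 0.63)]
tissues [([79, 144], 0.81)]
tape [([402, 267], 0.88), ([260, 65], 0.56)]
ball0 []
{'time_s': 1.0, 'joint_positions': array([-1.45898459e+00,  5.27064013e-02,  1.61286565e+00, -8.16158980e-06,
        1.47601443e+00, -1.19020353e-01]), 'qvel': array([ 0.00148574, -0.00038877,  0.00089014, -0.00034678, -0.00044003,
       -0.00064167]), 'joint_efforts': array([ 1.06821735e-04, -3.93694818e+01, -3.70471823e+01, -7.97580174e-05,
        5.47090967e-04, -2.97718351e-06]), 'eef_pos': array([ 0.14297698, -0.60841784,  0.21252015]), 'tool_rot': array([-1.57079116e+00, -8.80019472e-06, -2.91075979e+00]), 'force': array([0.24036597, 0.60529554, 0.07497615]), 'ft_torque': array([ 0.01054811, -0.01194685, -0.00392045]), 'opening': 0.08562938253709239}
```

View pics/top0.png

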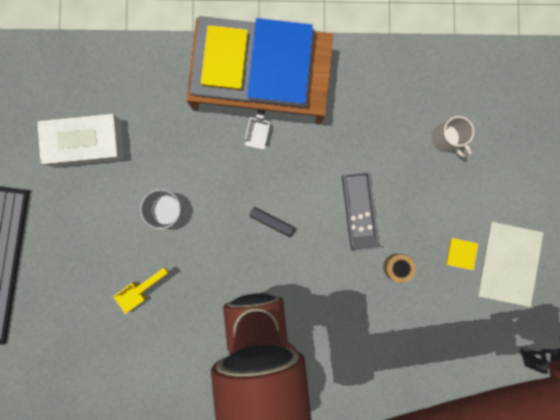

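View pics/side0.png

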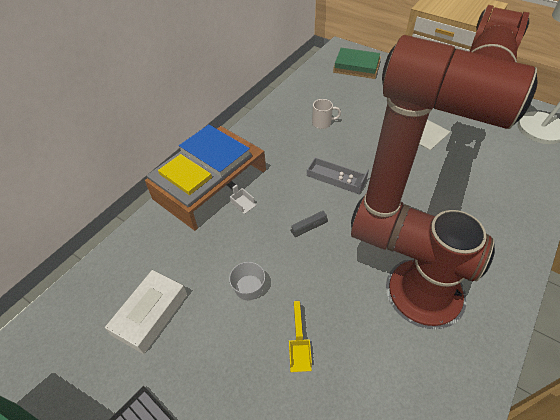

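```bash
cat > h.py <<'E'
from station import *
import cv2, numpy as np
from scipy.optimize import minimize
from scipy.spatial.transform import Rotation as Ro
CM={c:camera_model(c) for c in("top","side")}
def proj(c,P):
    m=CM[c]; f=210/np.tan(np.radians(m["vertical_fov"]/2)); q=np.atleast_2d(P)@m["R"].T+m["t"]
    return q[:,:2]/q[:,2:]*f+[m["cx"],m["cy"]]
def ray(c,px,z):
    m=CM[c]; f=210/np.tan(np.radians(m["vertical_fov"]/2))
    d=m["R"].T@np.array([(px[0]-m["cx"])/f,(px[1]-m["cy"])/f,1]); o=-m["R"].T@m["t"]
    return o+d*(z-o[2])/d[2]
def box(x0,x1,y0,y1,z0,z1): return np.array([[x,y,z] for x in(x0,x1) for y in(y0,y1) for z in(z0,z1)])/1000
def cyl(r0,r1,h):
    a=np.linspace(0,2*np.pi,40); return np.vstack([np.c_[r*np.cos(a),r*np.sin(a),0*a+z] for r,z in((r0,0),(r1,h))])/1000
PARTS={"scoop":[box(-36,26,-28,28,0,34),box(26,36,-28,28,0,2.5),box(-136,-38,-9,9,44,64),box(-44,-36,-9,9,20,60)],
 "riser":[box(0,220,-180,180,0,100)],
 "bin":[box(-60,114,-36,36,0,38),box(-94,-60,-36,36,0,38),box(-94,-88,-36,36,0,62)],
 "cup":[cyl(46,52,65)],"stapler":[box(-65,65,-16,16,0,38)],"mug":[cyl(40,40,90)],"tissues":[box(-57.5,57.5,-100,100,0,60)],"tape":[cyl(38,38,45)]}
def render(c,parts,p):
    im=np.zeros((840,1120),np.uint8); T=Ro.from_euler("z",p[2])
    for v in parts:
        h=cv2.convexHull(proj(c,T.apply(v)+[p[0],p[1],0]).astype(np.float32))
        cv2.fillConvexPoly(im,np.round(h*32+8).astype(np.int32),255,cv2.LINE_AA,4)
    return cv2.resize(im,(560,420),interpolation=cv2.INTER_AREA)/255.
def fit(name,masks,p0,occ=None):
    def cost(p):
        s=0
        for c,m in masks.items():
            r=render(c,PARTS[name],p)
            if occ is not None: r=r*(1-occ[c])
            s+=np.abs(r-m).sum()/m.sum()
        return s
    best=None
    for dy in (-.2,0,.2):
        S=np.array(p0)+np.vstack([[0,0,dy],[.02,0,dy],[0,.02,dy],[0,0,dy+.2]])
        r=minimize(cost,S[0],method="Nelder-Mead",options=dict(initial_simplex=S,xatol=2e-4,fatol=1e-4,maxiter=200))
        if best is None or r.fun<best.fun: best=r
    return best.x,best.fun
def mask(c,q,at):
    L=[d for d in cut_out(c,q) if np.hypot(*(np.array(d["at"])-at))<25]
    return L[0]["mask"].astype(float) if L else None
E
cat > m1.py <<'E'
from h import *
A={"riser":((260,65),(199,172),85,.1),"bin":((360,210),(336,176),20,0.1),"cup":((162,209),(247,281),30,0),"scoop":((257,133),(242,200),15,-.1+np.pi)}
res={};occ=None
for n,(a,b,z,yaw) in A.items():
    ms={c:mask(c,n,p) for c,p in(("top",a),("side",b))}; print(n,{c:None if m is None else int(m.sum()) for c,m in ms.items()})
    w=ray("top",a,z/1000); p0=[w[0],w[1],yaw]
    if n=="riser": p0[0]-=.1
    for sub in (["top","side"],["top"],["side"]):
        mm={c:ms[c] for c in sub if ms[c] is not None}
        if mm:
            x,f=fit(n,mm,p0,occ if n=="scoop" else None); print("  ",sub,np.round(x,4),round(f,3))
            if len(sub)==2: res[n]=x.tolist()
    if n=="riser":
        bk=[box(0,220,-180,180,0,100),box(10,210,-150,150,100,120)]
        occ={c:render(c,[PARTS["riser"][0]],res[n]) for c in("top","side")}
import json; json.dump(res,open("res.json","w"))
def draw(c):
    im=cv2.resize(cv2.imread(f"pics/{c}0.png"),None,fx=3,fy=3,interpolation=cv2.INTER_CUBIC)
    for n,p in res.items():
        r=cv2.resize(render(c,PARTS[n],p),None,fx=3,fy=3)
        cs,_=cv2.findContours((r>.5).astype(np.uint8),cv2.RETR_EXTERNAL,cv2.CHAIN_APPROX_NONE); cv2.drawContours(im,cs,-1,(0,0,255),1)
    return im
t=draw("top")[300:780,390:1170]; cv2.imwrite("pics/ov_top.png",t)
s=draw("side")[330:930,420:1140]; cv2.imwrite("pics/ov_side.png",s)
E
python3 m1.py
```

```text
riser {'top': 12486, 'side': 6218}
   ['top', 'side'] [ 0.7238  0.0242 -0.0785] 0.292
   ['top'] [ 0.7237  0.0271 -0.0881] 0.077
   ['side'] [ 0.7417  0.0186 -0.0721] 0.188
bin {'top': 2095, 'side': 1236}
   ['top', 'side'] [ 0.4363 -0.2557  0.1114] 0.254
   ['top'] [ 0.4376 -0.2541  0.1144] 0.13
   ['side'] [ 0.4363 -0.2582  0.1043] 0.094
cup {'top': 1257, 'side': 1003}
   ['top', 'side'] [0.4477 0.2786 0.2104] 0.298
   ['top'] [0.4487 0.2804 0.389 ] 0.085
   ['side'] [0.4516 0.2692 0.3917] 0.183
scoop {'top': 632, 'side': 477}
   ['top', 'side'] [0.6588 0.0261 2.9793] 0.373
   ['top'] [0.6597 0.0272 2.9661] 0.136
   ['side'] [0.658  0.0239 2.9313] 0.202
```

View pics/ov_top.png

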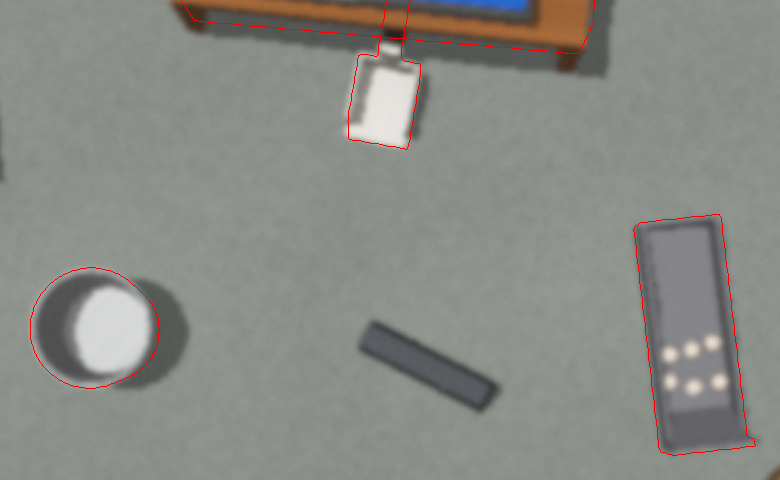

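View pics/ov_side.png

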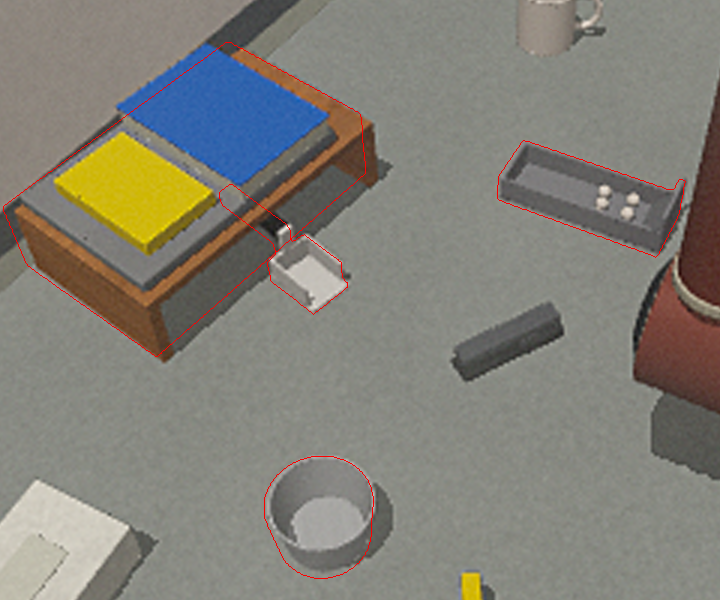

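```bash
cat > go.py <<'E'
# usage: go.py x y z yaw_deg pitch_deg(lip down +) : prints tool-frame shift (mm) and turn (deg)
import sys,numpy as np
from scipy.spatial.transform import Rotation as Ro
from station import monitor
s=monitor.state(); a=[float(v) for v in sys.argv[1:]]
R0=Ro.from_euler("xyz",s["tool_rot"])
for i in range(0,len(a),5):
    x,y,z,w,p=a[i:i+5]
    R1=Ro.from_euler("z",w,degrees=True)*Ro.from_euler("x",-90,degrees=True)*Ro.from_euler("z",p,degrees=True)
    print("t",np.round(R0.inv().apply(np.array([x,y,z])-s["eef_pos"])*1000,1),"a",np.round(np.degrees((R0.inv()*R1).as_rotvec()),1))
print(round(s["time_s"],2),np.round(s["eef_pos"],4),np.round(np.degrees(s["tool_rot"]),1),"J",np.round(s["joint_positions"],2),"F",np.round(s["force"],1),round(s["opening"],4))
E
python3 go.py .653 .0275 .13 170 0  .653 .0275 .016 170 0
```

```text
t [-642.    82.5 -502.4] a [ 0.  23.2  0. ]
t [-642.   196.5 -502.4] a [ 0.  23.2  0. ]
1.4 [ 0.143  -0.6084  0.2125] [ -90.     0.  -166.8] J [-1.46  0.05  1.61  0.    1.48 -0.12] F [ 0.  -0.2  0.4] 0.0855
```

```bash
python3 -m crank '[{"hand":1,"tx":-320,"ty":0,"tz":-250,"ax":0,"ay":23.2,"az":0},{"hand":1,"tx":-320,"ty":0,"tz":-250,"ax":0,"ay":23.2,"az":0},{"hand":1,"tx":-320,"ty":0,"tz":-250,"ax":0,"ay":23.2,"az":0},{"hand":1,"tx":-320,"ty":0,"tz":-250,"ax":0,"ay":23.2,"az":0},{"hand":1,"tx":-320,"ty":0,"tz":-250,"ax":0,"ay":23.2,"az":0},{"hand":1,"tx":-320,"ty":0,"tz":-250,"ax":0,"ay":23.2,"az":0},{"hand":1,"tx":-320,"ty":0,"tz":-250,"ax":0,"ay":23.2,"az":0},{"hand":1,"tx":-320,"ty":0,"tz":-250,"ax":0,"ay":23.2,"az":0},{"hand":1,"tx":-320,"ty":0,"tz":-250,"ax":0,"ay":23.2,"az":0},{"hand":1,"tx":-320,"ty":0,"tz":-250,"ax":0,"ay":23.2,"az":0}]' 60; python3 go.py .653 .0275 .13 170 0
```

```text
time_s: 2.23
eef_pos: [0.3987, -0.2893, 0.2129]
tool_rot: [-1.571, 0.001, 2.969]
force: [1.9, -0.9, -0.0]
opening: 0.0855
t [-196.    83.1 -355.8] a [ 0.   0.1 -0.1]
2.23 [ 0.3987 -0.2893  0.2129] [-9.000e+01  1.000e-01  1.701e+02] J [-0.78 -0.27  1.91  0.    1.5   0.96] F [ 1.9 -0.9 -0. ] 0.0855
```

```bash
python3 -m crank '[{"hand":1,"tx":-196,"ty":60,"tz":-356},{"hand":1,"tx":-196,"ty":60,"tz":-356},{"hand":1,"tx":-196,"ty":60,"tz":-356},{"hand":1,"tx":-196,"ty":60,"tz":-356},{"hand":1,"tx":-196,"ty":60,"tz":-356},{"hand":1,"tx":-196,"ty":60,"tz":-356},{"hand":1,"tx":-196,"ty":60,"tz":-356},{"hand":1,"tx":-196,"ty":60,"tz":-356},{"hand":1,"tx":-196,"ty":60,"tz":-356},{"hand":1,"tx":-196,"ty":60,"tz":-356}]'; python3 go.py .653 .0275 .05 170 0 .653 .0275 .016 170 0
python3 - <<'E'
from h import *
a=read_camera("side"); 
p=proj("side",[[.66,.026,.05]])[0].astype(int); print(p)
c=cv2.resize(a[p[1]-80:p[1]+70,p[0]-100:p[0]+100],None,fx=3.5,fy=3.5,interpolation=cv2.INTER_CUBIC); cv2.imwrite("pics/s1.png",c[:,:,::-1])
E
```

```text
t [-195.9  163.1 -355.8] a [ 0.   0.1 -0.1]
t [-195.8  197.1 -355.8] a [ 0.   0.1 -0.1]
2.23 [ 0.3987 -0.2893  0.2129] [-9.000e+01  1.000e-01  1.701e+02] J [-0.78 -0.27  1.91  0.    1.5   0.96] F [ 1.9 -0.9 -0. ] 0.0855
[241 194]validation failed for argument at $[0]...
```

View pics/s1.png

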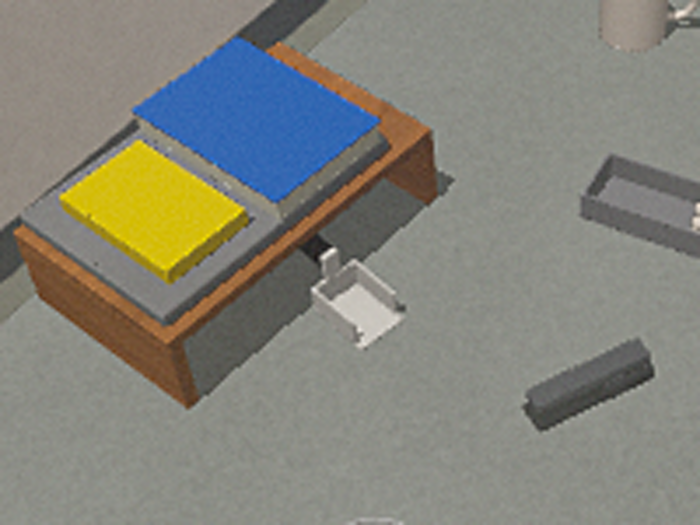

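The move was refused because a row needs all seven keys. The close crop does confirm the grey pan (crop about (360,300)) in front of the riser, its black handle underneath.

```bash
python3 -m crank '[{"hand":1,"tx":-196,"ty":60,"tz":-356,"ax":0,"ay":0,"az":0},{"hand":1,"tx":-196,"ty":60,"tz":-356,"ax":0,"ay":0,"az":0},{"hand":1,"tx":-196,"ty":60,"tz":-356,"ax":0,"ay":0,"az":0},{"hand":1,"tx":-196,"ty":60,"tz":-356,"ax":0,"ay":0,"az":0},{"hand":1,"tx":-196,"ty":60,"tz":-356,"ax":0,"ay":0,"az":0},{"hand":1,"tx":-196,"ty":60,"tz":-356,"ax":0,"ay":0,"az":0},{"hand":1,"tx":-196,"ty":60,"tz":-356,"ax":0,"ay":0,"az":0},{"hand":1,"tx":-196,"ty":60,"tz":-356,"ax":0,"ay":0,"az":0},{"hand":1,"tx":-196,"ty":60,"tz":-356,"ax":0,"ay":0,"az":0},{"hand":1,"tx":-196,"ty":60,"tz":-356,"ax":0,"ay":0,"az":0}]'; python3 go.py .653 .0275 .05 170 0 .653 .0275 .016 170 0
python3 - <<'E'
from h import *
p=proj("side",[[.66,.026,.05]])[0].astype(int)
o=[]
for c in("side","top"):
    a=read_camera(c); p=proj(c,[[.66,.026,.05]])[0].astype(int); k=a[max(p[1]-60,0):p[1]+60,p[0]-65:p[0]+65]; o.append(cv2.resize(k,(390,360),interpolation=cv2.INTER_CUBIC))
cv2.imwrite("pics/s2.png",np.hstack(o)[:,:,::-1])
E
```

```text
time_s: 3.12
eef_pos: [0.6532, 0.0272, 0.152]
tool_rot: [-1.571, 0.0, 2.969]
force: [-0.1, -0.9, 0.8]
opening: 0.0855
t [  0.2 102.   -0.2] a [ 0.   0.1 -0. ]
t [  0.2 136.   -0.2] a [ 0.   0.1 -0. ]
3.12 [0.6532 0.0272 0.152 ] [-90.    0.  170.1] J [-0.07  0.16  1.6   0.    1.38  1.67] F [-0.1 -0.9  0.8] 0.0855
```

View pics/s2.png

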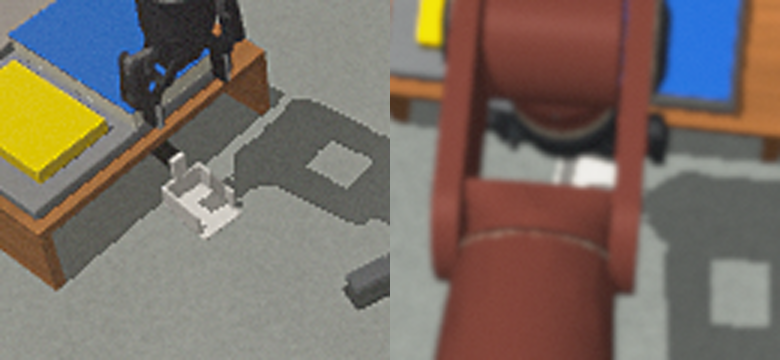

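Gripper hovers above the pan, with the fingers straddling it and the body in front of the riser. Descending and closing.

```bash
python3 -m crank '[{"hand":1,"tx":0,"ty":35,"tz":0,"ax":0,"ay":0,"az":0},{"hand":1,"tx":0,"ty":70,"tz":0,"ax":0,"ay":0,"az":0},{"hand":1,"tx":0,"ty":100,"tz":0,"ax":0,"ay":0,"az":0},{"hand":1,"tx":0,"ty":118,"tz":0,"ax":0,"ay":0,"az":0},{"hand":1,"tx":0,"ty":128,"tz":0,"ax":0,"ay":0,"az":0},{"hand":1,"tx":0,"ty":136,"tz":0,"ax":0,"ay":0,"az":0},{"hand":1,"tx":0,"ty":136,"tz":0,"ax":0,"ay":0,"az":0}]'
python3 -m crank '[{"hand":-1,"tx":0,"ty":0,"tz":0,"ax":0,"ay":0,"az":0},{"hand":-1,"tx":0,"ty":0,"tz":0,"ax":0,"ay":0,"az":0},{"hand":-1,"tx":0,"ty":0,"tz":0,"ax":0,"ay":0,"az":0},{"hand":-1,"tx":0,"ty":0,"tz":0,"ax":0,"ay":0,"az":0},{"hand":-1,"tx":0,"ty":0,"tz":0,"ax":0,"ay":0,"az":0},{"hand":-1,"tx":0,"ty":0,"tz":0,"ax":0,"ay":0,"az":0}]' 60; python3 go.py .653 .0275 .016 170 0
```

```text
time_s: 3.8
eef_pos: [0.6513, 0.0244, 0.0155]
tool_rot: [-1.571, -0.002, 2.967]
force: [-1.6, 0.6, -0.9]
opening: 0.0855
time_s: 4.3
eef_pos: [0.6523, 0.0248, 0.0171]
tool_rot: [-1.571, 0.001, 2.968]
force: [0.6, 0.1, -1.3]
opening: 0.0123
t [-0.2  1.1 -2.7] a [ 0.  0. -0.]
4.3 [0.6523 0.0248 0.0171] [-90.   0. 170.] J [-0.08  0.3   1.68  0.    1.16  1.67] F [ 0.6  0.1 -1.3] 0.0123
```

Run:
```python
from h import *
a=read_camera("side"); p=proj("side",[[.66,.026,.05]])[0].astype(int)
c=cv2.resize(a[p[1]-45:p[1]+45,p[0]-60:p[0]+60],None,fx=6,fy=6,interpolation=cv2.INTER_CUBIC); cv2.imwrite("pics/s3.png",c[:,:,::-1])
print([(d["at"],d["confidence"]) for d in spot_in("side","scoop")], monitor.state()["opening"])
```

```text
[([244.6, 203.3], 0.84), ([299.0, 350.3], 0.7)] 0.00014470305902002917
```

View pics/s3.png

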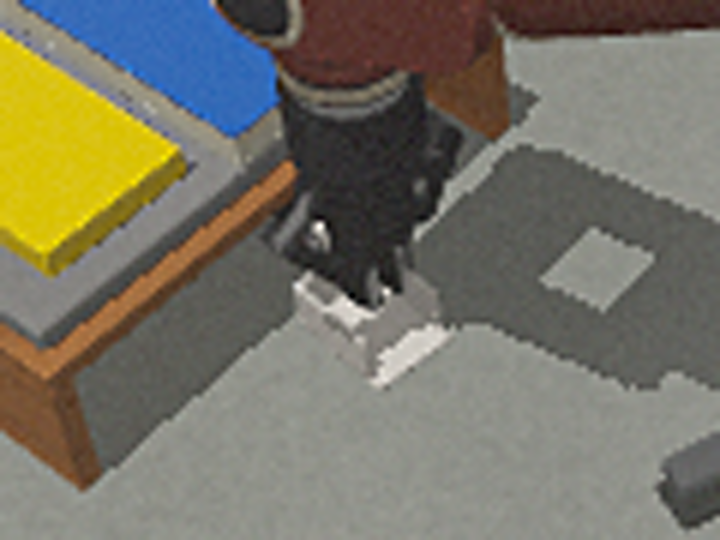

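The image shows the fingers shut inside the pan rather than gripping its walls, and the opening reads 0. I'll raise the closed fingers straight up and measure the scoop again.

```bash
python3 -m crank '[{"hand":-1,"tx":0,"ty":-40,"tz":0,"ax":0,"ay":0,"az":0},{"hand":-1,"tx":0,"ty":-80,"tz":0,"ax":0,"ay":0,"az":0},{"hand":-1,"tx":0,"ty":-110,"tz":0,"ax":0,"ay":0,"az":0},{"hand":1,"tx":0,"ty":-130,"tz":0,"ax":0,"ay":0,"az":0},{"hand":1,"tx":0,"ty":-130,"tz":0,"ax":0,"ay":0,"az":0}]'
python3 - <<'E'
from h import *
import json
res=json.load(open("res.json")); res["riser"]=[.7237,.0271,-.088]
read_camera("side"); m=mask("side","scoop",(242,200)); 
occ={"side":render("side",PARTS["riser"],res["riser"])}
print(m.sum())
for p0 in ([.655,.026,2.97],[.645,.026,2.97]): print(fit("scoop",{"side":m},p0,occ))
ys,xs=np.nonzero(m); print(xs.min(),xs.max(),ys.min(),ys.max())
print(proj("side",[[.652,.025,.003],[.652,.025,.034]]))
a=read_camera("side")
k=cv2.resize(a[165:235,200:290],None,fx=8,fy=8,interpolation=cv2.INTER_CUBIC)[:,:,::-1].copy()
for P in ([.6585,.0255,2.966],):
  for v in PARTS["scoop"]:
    q=proj("side",Ro.from_euler("z",P[2]).apply(v)+[P[0],P[1],0]); h=cv2.convexHull(((q-[200,165]+.5)*8).astype(np.int32)); cv2.polylines(k,[h],True,(0,0,255),1)
cv2.imwrite("pics/s4.png",k)
E
python3 go.py .653 .0275 .016 170 0
```

```text
time_s: 4.82
eef_pos: [0.6557, 0.0246, 0.1538]
tool_rot: [-1.572, 0.011, 2.968]
force: [1.0, 0.3, 1.5]
opening: 0.0238
525.0
(array([0.65902858, 0.0234194 , 2.9665997 ]), np.float64(0.22182814668350997))
(array([0.65869976, 0.02354018, 2.96693078]), np.float64(0.22169717874077735))
227 255 181 213
[[244.46962889 203.97361182]
 [243.63978419 198.23042695]]
t [ -1.4 129.3  -2.9] a [-0.   0.   0.1]
4.97 [0.6513 0.0249 0.1453] [-9.0e+01 -1.0e-01  1.7e+02] J [-0.08  0.16  1.61 -0.    1.37  1.67] F [ 0.1  0.  -1. ] 0.0456
```

View pics/s4.png

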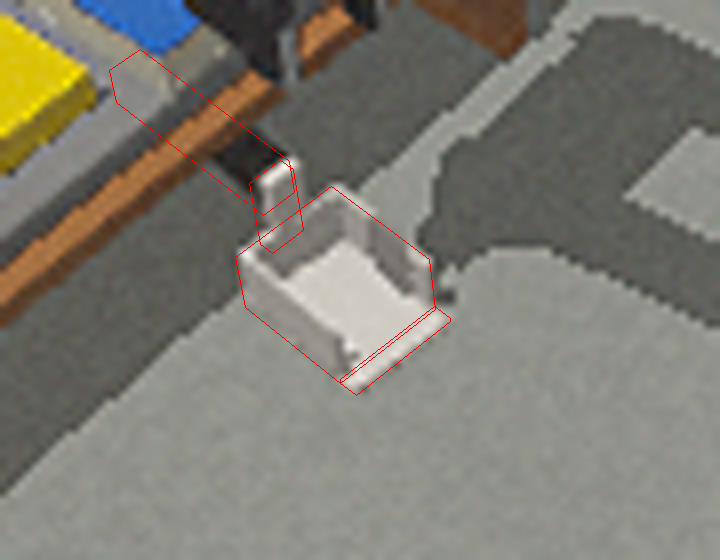

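```bash
python3 go.py .653 .0275 .016 170 0
python3 - <<'E'
from h import *
a=read_camera("side"); s=monitor.state(); R=Ro.from_euler("xyz",s["tool_rot"]); print(s["opening"])
k=cv2.resize(a[125:225,190:310],None,fx=6,fy=6,interpolation=cv2.INTER_CUBIC)[:,:,::-1].copy()
for d,col in ((14,(0,0,255)),(1,(0,255,0)),(-5,(255,0,0)),(-59,(0,255,255))):
    for sx in (-11,11):
        w=s["opening"]*500
        P=s["eef_pos"]+R.apply(np.array([[sx,d,-w],[sx,d,w]])/1000)
        q=((proj("side",P)-[190,125]+.5)*6).astype(int); cv2.line(k,tuple(map(int,q[0])),tuple(map(int,q[1])),col,1)
cv2.imwrite("pics/s5.png",k)
E
```

```text
t [ -1.4 129.3  -2.9] a [-0.   0.   0.1]
4.97 [0.6513 0.0249 0.1453] [-9.0e+01 -1.0e-01  1.7e+02] J [-0.08  0.16  1.61 -0.    1.37  1.67] F [ 0.1  0.  -1. ] 0.0456
0.05287565405078623
```

View pics/s5.png

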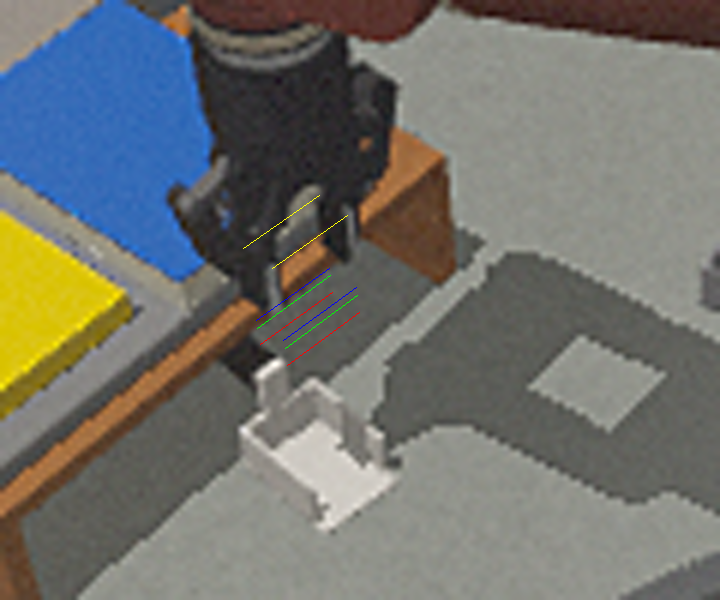

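The projected TCP and fingertip lines lie about 40 px below the visible fingertips. So the real tips sit roughly 25–30 mm higher than the nominal tool data says, and they closed just above the rim. I'll go lower in small steps and watch the force.

```bash
python3 -m crank '[{"hand":1,"tx":0,"ty":0,"tz":0,"ax":0,"ay":0,"az":0},{"hand":1,"tx":0,"ty":0,"tz":0,"ax":0,"ay":0,"az":0},{"hand":1,"tx":0,"ty":40,"tz":0,"ax":0,"ay":0,"az":0},{"hand":1,"tx":0,"ty":80,"tz":0,"ax":0,"ay":0,"az":0},{"hand":1,"tx":0,"ty":110,"tz":0,"ax":0,"ay":0,"az":0},{"hand":1,"tx":0,"ty":125,"tz":0,"ax":0,"ay":0,"az":0},{"hand":1,"tx":0,"ty":130,"tz":0,"ax":0,"ay":0,"az":0},{"hand":1,"tx":0,"ty":130,"tz":0,"ax":0,"ay":0,"az":0}]'
python3 -m crank '[{"hand":1,"tx":0,"ty":3,"tz":0,"ax":0,"ay":0,"az":0},{"hand":1,"tx":0,"ty":6,"tz":0,"ax":0,"ay":0,"az":0},{"hand":1,"tx":0,"ty":6,"tz":0,"ax":0,"ay":0,"az":0}]'
python3 -m crank '[{"hand":1,"tx":0,"ty":3,"tz":0,"ax":0,"ay":0,"az":0},{"hand":1,"tx":0,"ty":6,"tz":0,"ax":0,"ay":0,"az":0},{"hand":1,"tx":0,"ty":6,"tz":0,"ax":0,"ay":0,"az":0}]'
```

```text
time_s: 5.68
eef_pos: [0.6509, 0.0249, 0.0148]
tool_rot: [-1.57, -0.003, 2.968]
force: [0.2, -0.3, 1.1]
opening: 0.0853
time_s: 5.93
eef_pos: [0.6534, 0.0247, 0.0123]
tool_rot: [-1.571, 0.003, 2.968]
force: [-0.4, 0.5, -0.1]
opening: 0.0854
time_s: 6.18
eef_pos: [0.6518, 0.0248, 0.0043]
tool_rot: [-1.571, -0.0, 2.967]
force: [-0.1, 0.0, 0.2]
opening: 0.0856
```

```bash
for i in 1; do python3 -m crank '[{"hand":1,"tx":0,"ty":3,"tz":0,"ax":0,"ay":0,"az":0},{"hand":1,"tx":0,"ty":5,"tz":0,"ax":0,"ay":0,"az":0},{"hand":1,"tx":0,"ty":5,"tz":0,"ax":0,"ay":0,"az":0}]'; python3 -m crank '[{"hand":1,"tx":0,"ty":2,"tz":0,"ax":0,"ay":0,"az":0},{"hand":1,"tx":0,"ty":4,"tz":0,"ax":0,"ay":0,"az":0},{"hand":1,"tx":0,"ty":4,"tz":0,"ax":0,"ay":0,"az":0}]';done
python3 - <<'E'
from h import *
# finger tips location: dark pixels near; report side-cam darkness profile below each finger
a=read_camera("side").astype(int).sum(2); s=monitor.state(); R=Ro.from_euler("xyz",s["tool_rot"])
for sg in(-1,1):
    for zz in range(0,70,4):
        P=[s["eef_pos"][0],s["eef_pos"][1],0]+R.apply([.0,0,sg*.0475])+[0,0,zz/1000]
        q=np.round(proj("side",P)[0]).astype(int); print(zz,a[q[1],q[0]-1:q[0]+2],end="; ")
    print()
E
```

```text
time_s: 6.43
eef_pos: [0.6515, 0.0248, -0.0012]
tool_rot: [-1.571, -0.001, 2.967]
force: [-0.1, 0.3, 0.2]
opening: 0.0854
time_s: 6.68
eef_pos: [0.6517, 0.0248, -0.005]
tool_rot: [-1.571, -0.001, 2.968]
force: [0.4, -0.8, -0.2]
opening: 0.0856
0 [442 241 267]; 4 [429 442 241]; 8 [228 243 264]; 12 [225 252 267]; 16 [256 261 272]; 20 [256 261 272]; 24 [348 265 289]; 28 [100 117 270]; 32 [ 98 111 115]; 36 [ 98 111 115]; 40 [127 122 185]; 44 [124 138 226]; 48 [145 134 213]; 52 [145 134 213]; 56 [153 127 221]; 60 [153 141 161]; 64 [129 108 160]; 68 [129 108 160]; 
0 [365 260 264]; 4 [253 249 272]; 8 [271 276 260]; 12 [271 276 260]; 16 [284 261 268]; 20 [274 155  85]; 24 [274 155  85]; 28 [122 107 120]; 32 [105 117 117]; 36 [120  98 167]; 40 [106 111 167]; 44 [106 111 167]; 48 [115 109 122]; 52 [111 125 100]; 56 [ 80 137 125]; 60 [ 80 137 125]; 64 [127 129 112]; 68 [126 131 130];
```

Confirmed: in the picture the open tips end near z = 26 mm while the reported TCP z is −5 mm, with no contact. I'll take real z as reported plus about 27 mm, go down 15 mm more and grip.

```bash
python3 -m crank '[{"hand":1,"tx":0,"ty":5,"tz":0,"ax":0,"ay":0,"az":0},{"hand":1,"tx":0,"ty":10,"tz":0,"ax":0,"ay":0,"az":0},{"hand":1,"tx":0,"ty":14,"tz":0,"ax":0,"ay":0,"az":0},{"hand":1,"tx":0,"ty":14,"tz":0,"ax":0,"ay":0,"az":0}]'
python3 -m crank '[{"hand":-1,"tx":0,"ty":0,"tz":0,"ax":0,"ay":0,"az":0},{"hand":-1,"tx":0,"ty":0,"tz":0,"ax":0,"ay":0,"az":0},{"hand":-1,"tx":0,"ty":0,"tz":0,"ax":0,"ay":0,"az":0},{"hand":-1,"tx":0,"ty":0,"tz":0,"ax":0,"ay":0,"az":0},{"hand":-1,"tx":0,"ty":0,"tz":0,"ax":0,"ay":0,"az":0}]' 50
```

```text
time_s: 7.07
eef_pos: [0.6508, 0.0249, -0.0201]
tool_rot: [-1.571, -0.003, 2.967]
force: [-0.5, 0.1, -0.1]
opening: 0.0855
time_s: 7.48
eef_pos: [0.6524, 0.0248, -0.0181]
tool_rot: [-1.571, 0.001, 2.967]
force: [0.5, 0.6, 1.6]
opening: 0.0554
```

```bash
python3 -m crank '[{"hand":-1,"tx":0,"ty":-6,"tz":0,"ax":0,"ay":0,"az":0},{"hand":-1,"tx":10,"ty":-7,"tz":0,"ax":0,"ay":0,"az":0},{"hand":-1,"tx":30,"ty":-7,"tz":0,"ax":0,"ay":0,"az":0},{"hand":-1,"tx":55,"ty":-7,"tz":0,"ax":0,"ay":0,"az":0},{"hand":-1,"tx":80,"ty":-7,"tz":0,"ax":0,"ay":0,"az":0},{"hand":-1,"tx":105,"ty":-7,"tz":0,"ax":0,"ay":0,"az":0},{"hand":-1,"tx":130,"ty":-7,"tz":0,"ax":0,"ay":0,"az":0},{"hand":-1,"tx":140,"ty":-7,"tz":0,"ax":0,"ay":0,"az":0},{"hand":-1,"tx":140,"ty":-3,"tz":0,"ax":0,"ay":0,"az":0},{"hand":-1,"tx":140,"ty":0,"tz":0,"ax":0,"ay":0,"az":0}]'
python3 -m crank '[{"hand":-1,"tx":0,"ty":0,"tz":0,"ax":0,"ay":0,"az":0},{"hand":1,"tx":0,"ty":0,"tz":0,"ax":0,"ay":0,"az":0},{"hand":1,"tx":0,"ty":0,"tz":0,"ax":0,"ay":0,"az":0},{"hand":1,"tx":0,"ty":0,"tz":0,"ax":0,"ay":0,"az":0},{"hand":1,"tx":0,"ty":0,"tz":0,"ax":0,"ay":0,"az":0},{"hand":1,"tx":0,"ty":-30,"tz":0,"ax":0,"ay":0,"az":0},{"hand":1,"tx":0,"ty":-70,"tz":0,"ax":0,"ay":0,"az":0},{"hand":1,"tx":0,"ty":-110,"tz":0,"ax":0,"ay":0,"az":0},{"hand":1,"tx":0,"ty":-130,"tz":0,"ax":0,"ay":0,"az":0},{"hand":1,"tx":0,"ty":-130,"tz":0,"ax":0,"ay":0,"az":0}]'
python3 - <<'E'
from h import *
read_camera("side"); m=mask("side","scoop",proj("side",[.52,.05,.02])[0])
print(m is None or m.sum())
for w in((m>0),):
    print(fit("scoop",{"side":m},[.52,.05,2.967]))
for n in("stapler",): print(ray("top",(250,208),.038),ray("top",(295,235),.038))
E
python3 go.py .6 .03 .05 170 0
```

```text
time_s: 8.32
eef_pos: [0.5143, 0.0491, -0.0182]
tool_rot: [-1.571, 0.001, 2.968]
force: [-13.3, 1.6, 46.9]
opening: 0.0553
time_s: 9.15
eef_pos: [0.5188, 0.0489, 0.1186]
tool_rot: [-1.572, 0.012, 2.967]
force: [0.8, -0.5, 0.8]
opening: 0.0855
567.0
(array([0.52226102, 0.04601311, 2.9518298 ]), np.float64(0.2651104886399004))
[0.45199089 0.04432095 0.038     ] [ 0.38003264 -0.07674068  0.038     ]
t [-86.8  62.9   4. ] a [ 0.   0.  -0.1]
9.25 [0.515  0.049  0.1126] [-9.0e+01  1.0e-01  1.7e+02] J [-0.05 -0.13  1.96 -0.    1.31  1.7 ] F [-0.2  0.3 -0.4] 0.0856
```

```bash
python3 go.py .6077 .0326 .1126 170 0; python3 -m crank '[{"hand":1,"tx":-40,"ty":0,"tz":0,"ax":0,"ay":0,"az":0},{"hand":1,"tx":-80,"ty":0,"tz":0,"ax":0,"ay":0,"az":0},{"hand":1,"tx":-94,"ty":0,"tz":0,"ax":0,"ay":0,"az":0},{"hand":1,"tx":-94,"ty":25,"tz":0,"ax":0,"ay":0,"az":0},{"hand":1,"tx":-94,"ty":60,"tz":0,"ax":0,"ay":0,"az":0},{"hand":1,"tx":-94,"ty":80,"tz":0,"ax":0,"ay":0,"az":0},{"hand":1,"tx":-94,"ty":90,"tz":0,"ax":0,"ay":0,"az":0},{"hand":1,"tx":-94,"ty":90,"tz":0,"ax":0,"ay":0,"az":0}]'; python3 go.py .6077 .0326 .022 170 0
```

```text
t [-94.1   0.3   0.1] a [ 0.   0.  -0.1]
9.25 [0.515  0.049  0.1126] [-9.0e+01  1.0e-01  1.7e+02] J [-0.05 -0.13  1.96 -0.    1.31  1.7 ] F [-0.2  0.3 -0.4] 0.0856
time_s: 9.92
eef_pos: [0.6026, 0.033, 0.016]
tool_rot: [-1.57, -0.01, 2.967]
force: [-0.5, -0.5, -0.1]
opening: 0.0861
t [-5.  -6.1 -0.5] a [-0.1  0.   0.6]
9.92 [0.6026 0.033  0.016 ] [-89.9  -0.6 170. ] J [-0.07  0.21  1.79  0.    1.15  1.68] F [-0.5 -0.5 -0.1] 0.0861
```

```bash
python3 -m crank '[{"hand":1,"tx":0,"ty":0,"tz":0,"ax":0,"ay":0,"az":0},{"hand":-1,"tx":0,"ty":0,"tz":0,"ax":0,"ay":0,"az":0},{"hand":-1,"tx":0,"ty":0,"tz":0,"ax":0,"ay":0,"az":0},{"hand":-1,"tx":0,"ty":0,"tz":0,"ax":0,"ay":0,"az":0},{"hand":-1,"tx":0,"ty":0,"tz":0,"ax":0,"ay":0,"az":0},{"hand":-1,"tx":0,"ty":0,"tz":0,"ax":0,"ay":0,"az":0},{"hand":-1,"tx":0,"ty":0,"tz":0,"ax":0,"ay":0,"az":0},{"hand":-1,"tx":0,"ty":0,"tz":0,"ax":0,"ay":0,"az":0}]' 110; python3 go.py .6077 .0326 .022 170 0;  python3 - <<'E'
from h import *
# ball and bin positions
a=read_camera("top"); L=spot_in("top","ball0"); L=[d for d in L if d["confidence"]>.2]
b=read_camera("top")
P0=[.4372,-.2555,.111]
hsv=cv2.cvtColor(b,cv2.COLOR_RGB2GRAY)
m=((hsv>150)*render("top",PARTS["bin"],P0)>.5).astype(np.uint8)
n,_,st,ce=cv2.connectedComponentsWithStats(m)
T=Ro.from_euler("z",P0[2]).inv()
for i in range(1,n):
    w=ray("top",ce[i],.012); print(st[i,4],np.round(ce[i],1),np.round(w,4),"bin mm",np.round(T.apply(w-[P0[0],P0[1],0])*1000,1))
E
```

```text
time_s: 10.58
eef_pos: [0.6073, 0.0327, 0.0224]
tool_rot: [-1.571, 0.001, 2.967]
force: [0.4, -0.7, 2.7]
opening: 0.0156
t [-0.4  0.4  0.1] a [ 0.   0.  -0.1]
10.58 [0.6073 0.0327 0.0224] [-9.0e+01  1.0e-01  1.7e+02] J [-0.07  0.2   1.79 -0.    1.15  1.68] F [ 0.4 -0.7  2.7] 0.0156
1 [364. 171.] [ 0.5571 -0.2694  0.012 ] bin mm [117.6 -27.1  12. ]
1 [369. 171.] [ 0.5572 -0.2833  0.012 ] bin mm [116.1 -40.9  12. ]
3 [347. 173.] [ 0.5512 -0.2221  0.012 ] bin mm [117.   20.5  12. ]
123 [360.  215.9] [ 0.4327 -0.2576  0.012 ] bin mm [-4.7 -1.5 12. ]
120 [361.4 227.5] [ 0.4006 -0.2613  0.012 ] bin mm [-37.   -1.7  12. ]
```

The grip on the handle is firm. To let the fingertips clear the bin's rear wall later, I'll re-grip 7 mm higher and then lift straight up.

```bash
python3 -m crank '[{"hand":1,"tx":0,"ty":0,"tz":0,"ax":0,"ay":0,"az":0},{"hand":1,"tx":0,"ty":0,"tz":0,"ax":0,"ay":0,"az":0},{"hand":1,"tx":0,"ty":-7,"tz":0,"ax":0,"ay":0,"az":0},{"hand":-1,"tx":0,"ty":-7,"tz":0,"ax":0,"ay":0,"az":0},{"hand":-1,"tx":0,"ty":-7,"tz":0,"ax":0,"ay":0,"az":0},{"hand":-1,"tx":0,"ty":-7,"tz":0,"ax":0,"ay":0,"az":0},{"hand":-1,"tx":0,"ty":-7,"tz":0,"ax":0,"ay":0,"az":0},{"hand":-1,"tx":0,"ty":-7,"tz":0,"ax":0,"ay":0,"az":0},{"hand":-1,"tx":0,"ty":-7,"tz":0,"ax":0,"ay":0,"az":0}]' 110
python3 -m crank '[{"hand":-1,"tx":0,"ty":-15,"tz":0,"ax":0,"ay":0,"az":0},{"hand":-1,"tx":0,"ty":-40,"tz":0,"ax":0,"ay":0,"az":0},{"hand":-1,"tx":0,"ty":-65,"tz":0,"ax":0,"ay":0,"az":0},{"hand":-1,"tx":0,"ty":-80,"tz":0,"ax":0,"ay":-7,"az":0},{"hand":-1,"tx":0,"ty":-80,"tz":0,"ax":0,"ay":-14,"az":0},{"hand":-1,"tx":0,"ty":-80,"tz":0,"ax":0,"ay":-16.2,"az":0},{"hand":-1,"tx":0,"ty":-80,"tz":0,"ax":0,"ay":-16.2,"az":0},{"hand":-1,"tx":0,"ty":-80,"tz":0,"ax":0,"ay":-16.2,"az":0}]'
python3 - <<'E'
import numpy as np
b=np.array([.4366,-.2575]); w=.108; d=np.array([np.cos(w),np.sin(w)])
for x in (156,64): print(x, b+d*x/1000)
E
python3 go.py .5917 -.2407 .1094 186.2 0
```

```text
time_s: 11.48
eef_pos: [0.6069, 0.0328, 0.0288]
tool_rot: [-1.571, 0.0, 2.967]
force: [-0.3, -0.2, 2.2]
opening: 0.0154
time_s: 12.15
eef_pos: [0.6061, 0.0329, 0.1075]
tool_rot: [-1.571, -0.001, -3.034]
force: [0.8, -0.4, -1.5]
opening: 0.0151
156 [ 0.59169109 -0.24068473]
64 [ 0.50022711 -0.25060143]
t [ 43.6  -1.9 270.4] a [ 0.  -0.   0.1]
12.15 [0.6061 0.0329 0.1075] [-9.000e+01 -1.000e-01 -1.738e+02] J [-0.07  0.1   1.75  0.    1.3   1.39] F [ 0.8 -0.4 -1.5] 0.0151
```

```bash
python3 -m crank '[{"hand":-1,"tx":5,"ty":0,"tz":30,"ax":0,"ay":0,"az":0},{"hand":-1,"tx":11,"ty":0,"tz":65,"ax":0,"ay":0,"az":0},{"hand":-1,"tx":17,"ty":0,"tz":105,"ax":0,"ay":0,"az":0},{"hand":-1,"tx":24,"ty":0,"tz":145,"ax":0,"ay":0,"az":0},{"hand":-1,"tx":31,"ty":0,"tz":185,"ax":0,"ay":0,"az":0},{"hand":-1,"tx":37,"ty":0,"tz":225,"ax":0,"ay":0,"az":0},{"hand":-1,"tx":42,"ty":0,"tz":255,"ax":0,"ay":0,"az":0},{"hand":-1,"tx":44,"ty":0,"tz":270,"ax":0,"ay":0,"az":0},{"hand":-1,"tx":44,"ty":0,"tz":270,"ax":0,"ay":0,"az":0},{"hand":-1,"tx":44,"ty":0,"tz":270,"ax":0,"ay":0,"az":0}]'
python3 go.py .5917 -.2407 .1094 186.2 0
cat > look.py <<'E'
# overlay of scoop as predicted from the eef (bias dz) and bin; writes pics/<name>.png
from h import *
import sys
name=sys.argv[1]; gz=float(sys.argv[2]) # scoop-z of TCP in scoop frame (mm, real)
s=monitor.state(); R=Ro.from_euler("xyz",s["tool_rot"]); S=R*Ro.from_euler("x",90,degrees=True) # scoop axes
s["eef_pos"]=s["eef_pos"]+np.array([0,0,.027])
org=s["eef_pos"]-S.apply(np.array([-88,0,gz])/1000); print("scoop origin",np.round(org,4))
B=[.4366,-.2575,.108]; T=Ro.from_euler("z",B[2])
print("in bin",np.round(T.inv().apply(org-[B[0],B[1],0])*1000,1))
o=[]
for c,f in(("side",(390,420)),("top",(390,420))):
    a=read_camera(c)[:,:,::-1].copy(); k=8
    p=proj(c,org)[0].astype(int) if len(sys.argv)<5 else np.array([int(sys.argv[3]),int(sys.argv[4])])
    x0,y0=max(p[0]-48,0),max(p[1]-52,0); im=cv2.resize(a[y0:y0+104,x0:x0+97],None,fx=4,fy=4,interpolation=cv2.INTER_CUBIC)
    def pl(v,col):
        h=cv2.convexHull(((proj(c,v)-[x0,y0]+.5)*4).astype(np.int32)); cv2.polylines(im,[h],True,col,1)
    for v in PARTS["scoop"]: pl(S.apply(v)+org,(0,0,255))
    rim=np.array([[x,y,38] for x in(-60,114) for y in(-36,36)])/1000; pl(T.apply(rim)+[B[0],B[1],0],(0,255,0))
    rim=np.array([[x,y,4] for x in(-60,110) for y in(-32,32)])/1000; pl(T.apply(rim)+[B[0],B[1],0],(255,255,0))
    o.append(im)
cv2.imwrite(f"pics/{name}.png",np.hstack(o))
E
python3 look.py s6 56
```

```text
time_s: 12.98
eef_pos: [0.5918, -0.2403, 0.1076]
tool_rot: [-1.572, -0.001, -3.035]
force: [-0.0, -0.2, -1.6]
opening: 0.0149
t [ 0.2 -1.8  0.3] a [ 0.1 -0.1  0. ]
12.98 [ 0.5918 -0.2403  0.1076] [ -90.1   -0.  -173.9] J [-0.5   0.17  1.67  0.    1.31  0.96] F [-0.  -0.2 -1.6] 0.0149
scoop origin [ 0.5043 -0.2496  0.0787]
in bin [68.1  0.5 78.7]
```

View pics/s6.png

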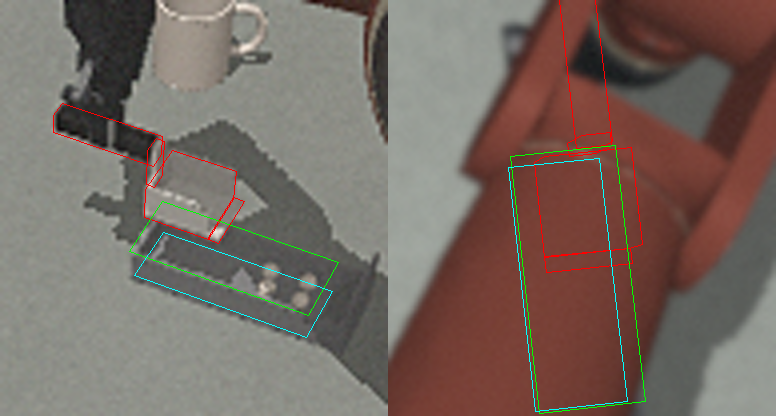

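The overlay agrees: with +27 mm in z, the predicted scoop (red) matches the image and hangs over the free rear of the bin. The six balls are ahead of it at side-crop (240–310, 270–300). Lowering now.

```bash
python3 -m crank '[{"hand":-1,"tx":0,"ty":20,"tz":0,"ax":0,"ay":0,"az":0},{"hand":-1,"tx":0,"ty":35,"tz":0,"ax":0,"ay":0,"az":0},{"hand":-1,"tx":0,"ty":42,"tz":0,"ax":0,"ay":0,"az":0},{"hand":-1,"tx":0,"ty":50,"tz":0,"ax":0,"ay":0,"az":0},{"hand":-1,"tx":0,"ty":50,"tz":0,"ax":0,"ay":0,"az":0}]'
python3 -m crank '[{"hand":-1,"tx":0,"ty":6,"tz":0,"ax":0,"ay":0,"az":0},{"hand":-1,"tx":0,"ty":12,"tz":0,"ax":0,"ay":0,"az":0},{"hand":-1,"tx":0,"ty":18,"tz":0,"ax":0,"ay":0,"az":0},{"hand":-1,"tx":0,"ty":18,"tz":0,"ax":0,"ay":0,"az":0}]'; python3 go.py .5 -.25 .03 186.2 0
```

```text
time_s: 13.5
eef_pos: [0.5908, -0.2389, 0.0558]
tool_rot: [-1.573, -0.004, -3.032]
force: [-0.5, -0.3, -1.3]
opening: 0.0154
time_s: 13.83
eef_pos: [0.5915, -0.2402, 0.0389]
tool_rot: [-1.572, -0.001, -3.033]
force: [-2.5, -0.6, -2.1]
opening: 0.0151
t [92.   9.1 -0.1] a [0.1 0.  0.1]
13.83 [ 0.5915 -0.2402  0.0389] [-9.010e+01 -1.000e-01 -1.738e+02] J [-0.5   0.24  1.71  0.    1.19  0.96] F [-2.5 -0.6 -2.1] 0.0151
```

```bash
for k in 1; do python3 -m crank '[{"hand":-1,"tx":0,"ty":2,"tz":0,"ax":0,"ay":0,"az":0},{"hand":-1,"tx":0,"ty":4,"tz":0,"ax":0,"ay":0,"az":0},{"hand":-1,"tx":0,"ty":4,"tz":0,"ax":0,"ay":0,"az":0}]'; python3 -m crank '[{"hand":-1,"tx":0,"ty":2,"tz":0,"ax":0,"ay":0,"az":0},{"hand":-1,"tx":0,"ty":2,"tz":0,"ax":0,"ay":0,"az":0}]'; done
```

```text
time_s: 14.08
eef_pos: [0.5917, -0.2405, 0.0362]
tool_rot: [-1.571, -0.001, -3.033]
force: [-4.7, -0.3, -0.5]
opening: 0.0158
time_s: 14.25
eef_pos: [0.5918, -0.2406, 0.0345]
tool_rot: [-1.571, -0.001, -3.033]
force: [-5.8, -0.2, 0.6]
opening: 0.0151
```

```bash
python3 -m crank '[{"hand":-1,"tx":4,"ty":-1,"tz":0,"ax":0,"ay":0,"az":0},{"hand":-1,"tx":7,"ty":-1,"tz":0,"ax":0,"ay":0,"az":0},{"hand":-1,"tx":7,"ty":-1,"tz":0,"ax":0,"ay":0,"az":0}]';python3 -m crank '[{"hand":-1,"tx":0,"ty":2,"tz":0,"ax":0,"ay":0,"az":0},{"hand":-1,"tx":0,"ty":4,"tz":0,"ax":0,"ay":0,"az":0},{"hand":-1,"tx":0,"ty":4,"tz":0,"ax":0,"ay":0,"az":0}]'
```

```text
time_s: 14.5
eef_pos: [0.5858, -0.2413, 0.0361]
tool_rot: [-1.57, 0.002, -3.033]
force: [0.5, 0.0, -0.9]
opening: 0.0151
time_s: 14.75
eef_pos: [0.5863, -0.2414, 0.0328]
tool_rot: [-1.57, 0.002, -3.033]
force: [-0.7, 1.0, 3.8]
opening: 0.0156
```

Contact with the bin floor comes exactly where expected, at reported z 0.0328. Pushing forward along the bin.

```bash
python3 -m crank '[{"hand":-1,"tx":12,"ty":1,"tz":0,"ax":0,"ay":0,"az":0},{"hand":-1,"tx":26,"ty":1,"tz":0,"ax":0,"ay":0,"az":0},{"hand":-1,"tx":40,"ty":1,"tz":0,"ax":0,"ay":0,"az":0},{"hand":-1,"tx":54,"ty":1,"tz":0,"ax":0,"ay":0,"az":0},{"hand":-1,"tx":68,"ty":1,"tz":0,"ax":0,"ay":0,"az":0},{"hand":-1,"tx":82,"ty":1,"tz":0,"ax":0,"ay":0,"az":0},{"hand":-1,"tx":94,"ty":1,"tz":0,"ax":0,"ay":0,"az":0},{"hand":-1,"tx":104,"ty":1,"tz":0,"ax":0,"ay":0,"az":0},{"hand":-1,"tx":112,"ty":1,"tz":0,"ax":0,"ay":0,"az":0},{"hand":-1,"tx":118,"ty":1,"tz":0,"ax":0,"ay":0,"az":0}]'; python3 -m crank '[{"hand":-1,"tx":5,"ty":0,"tz":0,"ax":0,"ay":0,"az":0},{"hand":-1,"tx":10,"ty":0,"tz":0,"ax":0,"ay":0,"az":0},{"hand":-1,"tx":15,"ty":0,"tz":0,"ax":0,"ay":0,"az":0},{"hand":-1,"tx":20,"ty":0,"tz":0,"ax":0,"ay":0,"az":0}]'; python3 go.py .5 -.2506 .0328 186.2 0
```

```text
time_s: 15.58
eef_pos: [0.4913, -0.2565, 0.0457]
tool_rot: [-1.559, 0.056, -3.04]
force: [53.9, 19.6, 26.8]
opening: 0.0155
time_s: 15.92
eef_pos: [0.484, -0.2589, 0.0545]
tool_rot: [-1.555, 0.084, -3.042]
force: [77.3, 35.6, 40.9]
opening: 0.0154
t [-14.8  22.9  -7.1] a [-0.9 -0.6 -4.8]
15.92 [ 0.484  -0.2589  0.0545] [ -89.1    4.8 -174.3] J [-0.65 -0.03  1.97  0.05  1.12  0.8 ] F [77.3 35.6 40.9] 0.0154
```

I misjudged the travel, so the lip is on the ramp with about 95 N on the wrist. Easing off to the pose it actually holds, lip slightly up.

```bash
python3 -m crank '[{"hand":-1,"tx":-12,"ty":-8,"tz":0,"ax":0,"ay":0,"az":-2},{"hand":-1,"tx":-24,"ty":-16,"tz":0,"ax":0,"ay":0,"az":-5},{"hand":-1,"tx":-34,"ty":-24,"tz":0,"ax":0,"ay":0,"az":-8},{"hand":-1,"tx":-38,"ty":-26,"tz":0,"ax":0,"ay":0,"az":-10},{"hand":-1,"tx":-38,"ty":-26,"tz":0,"ax":0,"ay":0,"az":-10}]'; python3 go.py .5 -.2506 .0328 186.2 0; python3 look.py s7 56
python3 - <<'E'
from h import *
print([(np.round(d["at"]).tolist(),round(d["confidence"],2)) for d in spot_in("side","ball0")])
E
```

```text
time_s: 16.33
eef_pos: [0.4885, -0.2519, 0.0572]
tool_rot: [-1.569, -0.173, -3.031]
force: [-0.3, 0.4, -2.5]
opening: 0.0155
t [-15.6  22.1  -0. ] a [-0.1  0.1  9.9]
16.33 [ 0.4885 -0.2519  0.0572] [ -89.9   -9.9 -173.7] J [-0.55  0.13  1.81 -0.11  1.34  0.94] F [-0.3  0.4 -2.5] 0.0155
scoop origin [ 0.3927 -0.2626  0.0442]
in bin [-44.2  -0.4  44.2]
[]
```

View pics/s7.png

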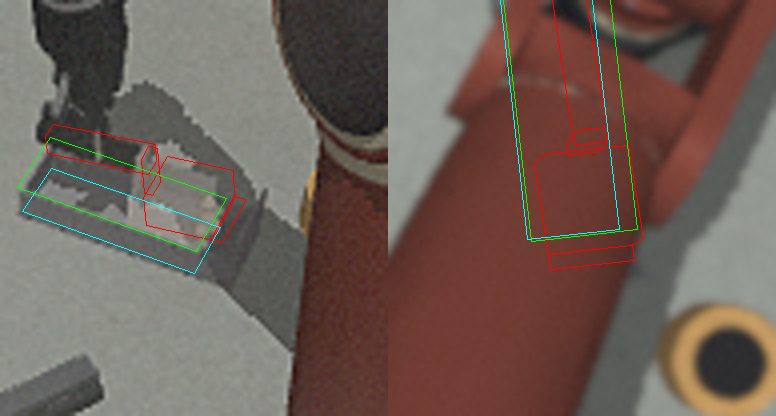

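The side view (left crop) shows the pan at the ramp end with white blobs in it near crop (180–215, 200). It sits about 9 mm behind and below the prediction, so the handle has slipped or turned in the grip. I'll tip the lip further up, raise the pan within the bin and fit its true pose.

```bash
python3 -m crank '[{"hand":-1,"tx":-3,"ty":-2,"tz":0,"ax":0,"ay":0,"az":-4},{"hand":-1,"tx":-7,"ty":-4,"tz":0,"ax":0,"ay":0,"az":-8},{"hand":-1,"tx":-10,"ty":-8,"tz":0,"ax":0,"ay":0,"az":-12},{"hand":-1,"tx":-14,"ty":-20,"tz":0,"ax":0,"ay":0,"az":-14},{"hand":-1,"tx":-18,"ty":-32,"tz":0,"ax":0,"ay":0,"az":-14},{"hand":-1,"tx":-18,"ty":-32,"tz":0,"ax":0,"ay":0,"az":-14}]'; python3 go.py .5 -.2506 .0328 186.2 0
cat > fit2.py <<'E'
# fit scoop pitch and in-plane position in the hand from the side mask
from h import *
import sys
s=monitor.state(); R=Ro.from_euler("xyz",s["tool_rot"]); S=R*Ro.from_euler("x",90,degrees=True)
tcp=s["eef_pos"]+[0,0,.027]
a=read_camera("side"); L=cut_out("side","scoop"); g=proj("side",tcp+S.apply([.08,0,-.05]))[0]
L=[d for d in L if np.hypot(*(np.array(d["at"])-g))<40]; m=L[0]["mask"].astype(float); print("mask",m.sum(),L[0]["at"],g)
cv2.imwrite("pics/mask.png",(m*255).astype(np.uint8)); np.save("img.npy",a)
def rend(p):
    im=np.zeros((840,1120),np.uint8); Q=S*Ro.from_euler("y",p[0],degrees=True)
    o=tcp-Q.apply(np.array([-88+p[1],0,56+p[2]])/1000)
    for v in PARTS["scoop"]:
        h=cv2.convexHull(proj("side",Q.apply(v)+o).astype(np.float32)); cv2.fillConvexPoly(im,np.round(h*32+8).astype(np.int32),255,cv2.LINE_AA,4)
    return cv2.resize(im,(560,420),interpolation=cv2.INTER_AREA)/255.,o,Q
# gripper pixels (black near the grip) are left out
w=np.ones_like(m); t=proj("side",tcp)[0].astype(int); cv2.circle(w,tuple(int(v) for v in t),14,0,-1)
f=lambda p:(np.abs(rend(p)[0]-m)*w).sum()/m.sum()+.0005*(p[1]**2+p[2]**2)
b=min((minimize(f,[p0,0,0],method="Nelder-Mead",options=dict(initial_simplex=[[p0,0,0],[p0+8,0,0],[p0,6,0],[p0,0,6]])) for p0 in(-15,0,15)),key=lambda r:r.fun)
_,o,Q=rend(b.x); print("pitch in hand, dx, dz",np.round(b.x,1),"cost",round(b.fun,3),"zero",round(f([0,0,0]),3))
ax=Q.apply([1,0,0]); print("true lip-down deg",round(np.degrees(np.arcsin(-ax[2])),1),"origin",np.round(o,4),"lip",np.round(o+ax*.036,4))
T=Ro.from_euler("z",.108); print("origin in bin",np.round(T.inv().apply(o-[.4366,-.2575,0])*1000,1))
k=cv2.resize(a,None,fx=6,fy=6,interpolation=cv2.INTER_CUBIC)[:,:,::-1].copy()
for v in PARTS["scoop"]:
    h=cv2.convexHull(((proj("side",Q.apply(v)+o)+.5)*6).astype(np.int32)); cv2.polylines(k,[h],True,(0,0,255),1)
c=(proj("side",o)[0]*6).astype(int); cv2.imwrite("pics/fit_%s.png"%sys.argv[1],k[max(c[1]-300,0):c[1]+300,max(c[0]-380,0):c[0]+380])
# white blobs
print([(np.round(d["at"]).tolist(),round(d["confidence"],2)) for d in spot_in("side","ball0")])
E
python3 fit2.py a
```

```text
time_s: 16.98
eef_pos: [0.5106, -0.2503, 0.0867]
tool_rot: [-1.569, -0.415, -3.034]
force: [0.7, -0.3, -1.1]
opening: 0.0155
t [-12.1  53.6  -0.9] a [-0.1  0.  23.8]
16.98 [ 0.5106 -0.2503  0.0867] [ -89.9  -23.8 -173.8] J [-0.47  0.29  1.61 -0.22  1.59  1.03] F [ 0.7 -0.3 -1.1] 0.0155
mask 515.0 [338.0, 156.4] [345.5598315 161.2445234]
pitch in hand, dx, dz [10.7 11.7 -3.3] cost 0.232 zero 0.479
true lip-down deg -13.0 origin [ 0.4249 -0.2597  0.0796] lip [ 0.39   -0.2635  0.0877]
origin in bin [-11.9  -0.9  79.6]
[]
```

Run:
```python
from h import *
a=np.load("img.npy"); g=cv2.cvtColor(a,cv2.COLOR_RGB2GRAY)
for r in range(140,192): print(r," ".join("%3d"%v for v in g[r,318:374]))
```

```text
140  52  58  58  92  85  85  81 100 148 140 136 139 143 138 142 140 140 141 137 140 138 138 140 135 138 140 139 137 135 145 141 143 137 141 140 143 139 140 145 144  68  72  70  45  53  56  56  46  54  58  48  50  52  49  56  53
141  40  56  75  83  91  94  82  81  95 145 143 136 137 137 137 139 140 139 140 140 139 134 138 139 137 139 138 143 141 139 138 136 139 140 142 140 142 143 147 148 144  51  87  59  45  53  51  49  56  53  52  51  52  53  53  51
142  33  46  74  68  89  88  82  86  83  88 144 135 140 140 135 134 135 140 136 134 128 137 137 139 138 138 136 138 139 136 138 136 139 137 142 141 139 138 138 139 145  90  60  98  78  52  46  50  41  52  50  56  49  45  53  49
143  47  40  39 111  79  90  91  91  81  89 151 143 136 141 140 139 139 137 141 140 133 139 140 138 138 137 137 133 136 137 137 139 137 137 139 137 141 140 139 140 148 142  88  66  98  98  47  49  55  48  53  44  50  49  54  59
144  39  39  42  80 102  91  88  90  88  79  99 152 142 141 140 139 137 138 137 138 137 137 139 136 134 140 135 136 139 137 140 140 137 142 141 139 138 137 139 138 144 144 144  87  58  85 
[... 10055 characters left out ...]
  64  56  61  58
189 145 143 140 142 145 139 138 141 141 148 142 139 137 145 143 138 143 143 143 144 145 142 144 144 142 145 123  79  76  76  76  79  82  77  79  83  80  73  78  78  81  78  77  67  86  95  89  92  91  66  46  55  53  49  62  54
190 142 141 142 146 145 140 143 143 149 144 143 139 144 143 146 144 145 145 144 145 143 148 143 146 141 141 145 138  82  89  75  77  78  79  76  78  75  78  75  72  78  80  68  67  89  87  91  88  91  67  50  52  61  68  56  63
191 149 145 143 147 141 145 143 140 146 150 142 149 145 147 137 141 144 140 136 142 137 134 139 140 141 142 143 141 142  81  90  90  86  78  80  75  78  78  80  81  77  75  73  78  91  86  93  87  92  65  49  57  50  53  59  67
```

```bash
cat > plan.py <<'E'
# plan.py D dx dz  then groups: lipx lipy lipz yaw pitch(true, lip down +): tool shift/turn from now for each
import sys,numpy as np
from scipy.spatial.transform import Rotation as Ro
from station import monitor
s=monitor.state(); a=[float(v) for v in sys.argv[1:]]; D,dx,dz=a[:3]; a=a[3:]
R0=Ro.from_euler("xyz",s["tool_rot"]); r=lambda k,v:Ro.from_euler(k,v,degrees=True)
for i in range(0,len(a),5):
    x,y,z,w,p=a[i:i+5]; Q=r("z",w)*r("y",p)
    tcp=np.array([x,y,z])+Q.apply(np.array([-88+dx-36,0,56+dz-1])/1000)-[0,0,.027]
    R1=r("z",w)*r("x",-90)*r("z",p-D)
    print(a[i:i+5],"t",np.round(R0.inv().apply(tcp-s["eef_pos"])*1000).astype(int),"a",np.round(np.degrees((R0.inv()*R1).as_rotvec()),1),"tcp",np.round(tcp,3))
S=R0*r("x",90)*r("y",D); lip=s["eef_pos"]+[0,0,.027]-S.apply(np.array([-88+dx-36,0,56+dz-1])/1000)
print("now lip",np.round(lip,4),"t",round(s["time_s"],2),"F",np.round(s["force"],1))
E
python3 plan.py 10.7 11.7 -3.3  .41 -.262 .16 186.2 -24   .4708 .2891 .16 211.6 -24  .4708 .2891 .09 211.6 -24  .4708 .2891 .09 211.6 20 .4708 .2891 .09 211.6 50
python3 - <<'E'
from h import *
T=Ro.from_euler("z",.108).inv()
for p in ((338.3,172.6),(335,177)):
    w=ray("side",p,.012); print(np.round(T.apply(w-[.4366,-.2575,0])*1000,1))
E
```

```text
[0.41, -0.262, 0.16, 186.2, -24.0] t [ -2 -55   2] a [  0.   -0.  -10.7] tcp [ 0.533 -0.249  0.135]
[0.4708, 0.2891, 0.16, 211.6, -24.0] t [-101  -99 -593] a [ 12.5 -22.2 -10.6] tcp [0.576 0.354 0.135]
[0.4708, 0.2891, 0.09, 211.6, -24.0] t [-129  -35 -593] a [ 12.5 -22.2 -10.6] tcp [0.576 0.354 0.065]
[0.4708, 0.2891, 0.09, 211.6, 20.0] t [ -65 -100 -577] a [  3.3 -25.6  32.7] tcp [0.546 0.335 0.15 ]
[0.4708, 0.2891, 0.09, 211.6, 50.0] t [  -6 -109 -554] a [ -3.6 -26.5  62.2] tcp [0.499 0.306 0.182]
now lip [ 0.3878 -0.2627  0.0874] t 17.13 F [ 0.3  0.8 -2.1]
[  8.3 -21.2  12. ]
[10.5  4.8 12. ]
```

```bash
python3 -m crank '[{"hand":-1,"tx":0,"ty":-10,"tz":0,"ax":0,"ay":0,"az":-4},{"hand":-1,"tx":-1,"ty":-25,"tz":0,"ax":0,"ay":0,"az":-8},{"hand":-1,"tx":-2,"ty":-42,"tz":0,"ax":0,"ay":0,"az":-10.7},{"hand":-1,"tx":-2,"ty":-55,"tz":0,"ax":0,"ay":0,"az":-10.7},{"hand":-1,"tx":-2,"ty":-55,"tz":0,"ax":0,"ay":0,"az":-10.7}]'
python3 plan.py 10.7 11.7 -3.3  .4708 .2891 .16 211.6 -24
python3 - <<'E'
from h import *
a=read_camera("side"); g=cv2.cvtColor(a,cv2.COLOR_RGB2GRAY)
r=render("side",PARTS["bin"],[.4366,-.2575,.108]); 
print([(np.round(d["at"]).tolist(),round(d["confidence"],2)) for d in spot_in("side","ball0")])
cv2.imwrite("pics/lift1.png",a[:,:,::-1])
m=((g>115)*(r>.9)).astype(np.uint8); n,_,st,ce=cv2.connectedComponentsWithStats(m); T=Ro.from_euler("z",.108).inv()
for i in range(1,n):
    if st[i,4]>5:
        w=ray("side",ce[i],.012); print(st[i],np.round(ce[i],1),np.round(T.apply(w-[.4366,-.2575,0])*1000,1))
E
```

```text
time_s: 17.55
eef_pos: [0.5346, -0.2474, 0.1364]
tool_rot: [-1.568, -0.601, -3.034]
force: [-0.1, -1.4, -0.9]
opening: 0.0155
[0.4708, 0.2891, 0.16, 211.6, -24.0] t [ -88  -60 -593] a [ 14.3 -20.9  -0.2] tcp [0.576 0.354 0.135]
now lip [ 0.4117 -0.2609  0.1613] t 17.55 F [-0.1 -1.4 -0.9]
[]
[306 163   6  14  18] [307.4 169.1] [117.6  13.7  12. ]
[310 168  16   8  29] [316.2 171.3] [83.6  9.3 12. ]
[337 171   3   4  10] [338.  172.2] [ 10.1 -22.6  12. ]
[334 175   4   4  12] [335.8 176.7] [ 8.7  2.  12. ]
```

```bash
python3 -m crank '[{"hand":-1,"tx":-2,"ty":-4,"tz":-18,"ax":0.6,"ay":-0.8,"az":0},{"hand":-1,"tx":-6,"ty":-8,"tz":-46,"ax":1.4,"ay":-2,"az":0},{"hand":-1,"tx":-11,"ty":-12,"tz":-80,"ax":2.6,"ay":-3.6,"az":0},{"hand":-1,"tx":-17,"ty":-16,"tz":-116,"ax":3.9,"ay":-5.4,"az":0},{"hand":-1,"tx":-22,"ty":-20,"tz":-153,"ax":5,"ay":-7.2,"az":0},{"hand":-1,"tx":-28,"ty":-24,"tz":-190,"ax":6,"ay":-9,"az":0},{"hand":-1,"tx":-33,"ty":-27,"tz":-227,"ax":7,"ay":-10.4,"az":0},{"hand":-1,"tx":-39,"ty":-31,"tz":-264,"ax":8,"ay":-11.7,"az":0},{"hand":-1,"tx":-45,"ty":-35,"tz":-301,"ax":9,"ay":-13,"az":0},{"hand":-1,"tx":-50,"ty":-38,"tz":-338,"ax":10,"ay":-14.5,"az":0}]'
python3 plan.py 10.7 11.7 -3.3  .4708 .2891 .16 211.6 -24
```

```text
time_s: 18.48
eef_pos: [0.5576, 0.097, 0.1365]
tool_rot: [-1.572, -0.606, -2.724]
force: [0.9, 0.2, -1.9]
opening: 0.0152
[0.4708, 0.2891, 0.16, 211.6, -24.0] t [-101  -67 -227] a [ 4.4 -6.3 -0. ] tcp [0.576 0.354 0.135]
now lip [0.4446 0.047  0.1619] t 18.48 F [ 0.9  0.2 -1.9]
```

```bash
python3 -m crank '[{"hand":-1,"tx":-16,"ty":-11,"tz":-36,"ax":0.9,"ay":-1.2,"az":0},{"hand":-1,"tx":-32,"ty":-21,"tz":-72,"ax":1.8,"ay":-2.5,"az":0},{"hand":-1,"tx":-48,"ty":-32,"tz":-108,"ax":2.5,"ay":-3.6,"az":0},{"hand":-1,"tx":-64,"ty":-43,"tz":-144,"ax":3.2,"ay":-4.5,"az":0},{"hand":-1,"tx":-79,"ty":-53,"tz":-178,"ax":3.8,"ay":-5.4,"az":0},{"hand":-1,"tx":-92,"ty":-61,"tz":-206,"ax":4.2,"ay":-6,"az":0},{"hand":-1,"tx":-101,"ty":-67,"tz":-225,"ax":4.4,"ay":-6.3,"az":0},{"hand":-1,"tx":-101,"ty":-67,"tz":-227,"ax":4.4,"ay":-6.3,"az":0},{"hand":-1,"tx":-101,"ty":-67,"tz":-227,"ax":4.4,"ay":-6.3,"az":0}]'
python3 - <<'E'
from h import *
a=read_camera("top"); g=cv2.cvtColor(a,cv2.COLOR_RGB2GRAY); cv2.imwrite("pics/t2.png",a[:,:,::-1])
r=render("top",PARTS["bin"],[.4366,-.2575,.108])
m=((g>140)*(r>.9)).astype(np.uint8); n,_,st,ce=cv2.connectedComponentsWithStats(m); T=Ro.from_euler("z",.108).inv()
for i in range(1,n):
    if st[i,4]>5:
        w=ray("top",ce[i],.012); print(st[i],np.round(ce[i],1),np.round(T.apply(w-[.4366,-.2555,0])*1000,1))
E
python3 plan.py 10.7 11.7 -3.3  .4708 .2891 .16 211.6 -24   .4708 .2891 .10 211.6 -24  .4708 .2891 .10 211.6 -4 .4708 .2891 .10 211.6 16 .4708 .2891 .10 211.6 36 .4708 .2891 .10 211.6 56;  python3 fit2.py b
```

```text
time_s: 19.23
eef_pos: [0.5769, 0.3528, 0.1338]
tool_rot: [-1.571, -0.607, -2.59]
force: [0.5, -0.6, -2.0]
opening: 0.0151
[ 347  177   25   59 1022] [359.1 206. ] [23.3 -2.2 12. ]
[372 186   1   6   6] [372.  188.5] [ 67.7 -43.4  12. ]
[376 248   6   1   6] [378.5 248. ] [-97.1 -42.3  12. ]
[357 250   6   1   6] [359.5 250. ] [-97.1  10.5  12. ]
[0.4708, 0.2891, 0.16, 211.6, -24.0] t [ 0  0 -3] a [ 0.  -0.1  0.1] tcp [0.576 0.354 0.135]
[0.4708, 0.2891, 0.1, 211.6, -24.0] t [-34  49  -3] a [ 0.  -0.1  0.1] tcp [0.576 0.354 0.075]
[0.4708, 0.2891, 0.1, 211.6, -4.0] t [-3 19 -3] a [ 0.  -0.1 20.1] tcp [0.569 0.35  0.117]
[0.4708, 0.2891, 0.1, 211.6, 16.0] t [36  1 -2] a [-0.  -0.1 40.1] tcp [0.551 0.338 0.154]
[0.4708, 0.2891, 0.1, 211.6, 36.0] t [78 -2 -2] a [-0.  -0.1 60.1] tcp [0.522 0.321 0.181]
[0.4708, 0.2891, 0.1, 211.6, 56.0] t [120   9  -2] a [-0.  -0.1 80.1] tcp [0.488 0.3   0.195]
now lip [0.4719 0.287  0.1596] t 19.28 F [-0.5 -1.1 -1.3]
mask 817.0 [214.0, 256.3] [222.43884163 256.39534574]
pitch in hand, dx, dz [ 9.1 12.1 -3. ] cost 0.359 zero 0.519
true lip-down deg -25.7 origin [0.4995 0.3039 0.1462] lip [0.4718 0.2869 0.1618]
origin in bin [123.  551.3 146.2]
[]
```

```bash
cat > binb.py <<'E'
from h import *
import sys
c=cv2.imread(sys.argv[1]) if len(sys.argv)>1 else read_camera("top")[:,:,::-1]
g=cv2.cvtColor(np.ascontiguousarray(c),cv2.COLOR_BGR2GRAY).astype(float); B=[.4376,-.2545,.112]
r=render("top",PARTS["bin"],B); T=Ro.from_euler("z",B[2]).inv()
gb=cv2.medianBlur(g.astype(np.uint8),11).astype(float); u=(g-gb)*(r>.5)
m=(u>25).astype(np.uint8); n,_,st,ce=cv2.connectedComponentsWithStats(m)
for i in range(1,n):
    if st[i,4]>3: w=ray("top",ce[i],.012); print(st[i].tolist(),np.round(ce[i],1),"bin",np.round(T.apply(w-[B[0],B[1],0])*1000,1),"max",g[st[i,1]:st[i,1]+st[i,3],st[i,0]:st[i,0]+st[i,2]].max())
E
python3 binb.py pics/t2.png; echo; python3 binb.py pics/top0.png
```

```text
[364, 207, 5, 6, 25] [366.  209.4] bin [ 10.7 -21.   12. ] max 230.0
[350, 209, 4, 6, 17] [351.3 211.4] bin [ 9.7 20.  12. ] max 226.0
[355, 208, 5, 6, 22] [357.1 210.7] bin [ 9.8  3.7 12. ] max 230.0

[365, 212, 5, 5, 23] [367.  213.8] bin [ -1.7 -22.4  12. ] max 218.0
[358, 214, 5, 5, 21] [360. 216.] bin [-5.6 -2.4 12. ] max 219.0
[351, 216, 5, 5, 22] [352.9 217.9] bin [-8.7 17.7 12. ] max 219.0
[351, 225, 5, 5, 18] [353.1 226.9] bin [-33.4  20.1  12. ] max 216.0
[367, 225, 5, 5, 22] [369.1 226.9] bin [-38.1 -23.8  12. ] max 219.0
[359, 226, 5, 6, 23] [361.  228.6] bin [-40.3  -0.9  12. ] max 217.0
```

Three balls remain in the bin, in a row at bin x ≈ 10, so three are in the pan. Pouring.

```bash
python3 -m crank '[{"hand":-1,"tx":-17,"ty":25,"tz":-2,"ax":0,"ay":0,"az":0},{"hand":-1,"tx":-34,"ty":49,"tz":-2,"ax":0,"ay":0,"az":0},{"hand":-1,"tx":-24,"ty":39,"tz":-2,"ax":0,"ay":0,"az":7},{"hand":-1,"tx":-13,"ty":28,"tz":-2,"ax":0,"ay":0,"az":14},{"hand":-1,"tx":-3,"ty":19,"tz":-2,"ax":0,"ay":0,"az":20},{"hand":-1,"tx":10,"ty":12,"tz":-2,"ax":0,"ay":0,"az":27},{"hand":-1,"tx":23,"ty":6,"tz":-2,"ax":0,"ay":0,"az":33},{"hand":-1,"tx":36,"ty":1,"tz":-2,"ax":0,"ay":0,"az":40},{"hand":-1,"tx":36,"ty":1,"tz":-2,"ax":0,"ay":0,"az":40},{"hand":-1,"tx":36,"ty":1,"tz":-2,"ax":0,"ay":0,"az":40}]'
python3 plan.py 10 12 -3.2  .4708 .2891 .1 211.6 16 .4708 .2891 .10 211.6 36 .4708 .2891 .10 211.6 50
```

```text
time_s: 20.27
eef_pos: [0.5493, 0.3362, 0.155]
tool_rot: [-1.571, 0.092, -2.593]
force: [0.8, 1.0, -1.5]
opening: 0.0151
[0.4708, 0.2891, 0.1, 211.6, 16.0] t [-2  1 -1] a [-0.  -0.2  0.7] tcp [0.55  0.338 0.154]
[0.4708, 0.2891, 0.1, 211.6, 36.0] t [ 29 -29  -1] a [-0.1 -0.2 20.7] tcp [0.522 0.321 0.181]
[0.4708, 0.2891, 0.1, 211.6, 50.0] t [ 56 -42  -1] a [-0.1 -0.2 34.7] tcp [0.498 0.306 0.192]
now lip [0.4687 0.287  0.1025] t 20.27 F [ 0.8  1.  -1.5]
```

```bash
python3 -m crank '[{"hand":-1,"tx":10,"ty":-11,"tz":0,"ax":0,"ay":0,"az":7},{"hand":-1,"tx":20,"ty":-21,"tz":0,"ax":0,"ay":0,"az":14},{"hand":-1,"tx":29,"ty":-29,"tz":0,"ax":0,"ay":0,"az":20.7},{"hand":-1,"tx":42,"ty":-36,"tz":0,"ax":0,"ay":0,"az":27.7},{"hand":-1,"tx":56,"ty":-42,"tz":0,"ax":0,"ay":0,"az":34.7},{"hand":-1,"tx":56,"ty":-42,"tz":0,"ax":0,"ay":0,"az":34.7},{"hand":-1,"tx":56,"ty":-42,"tz":0,"ax":0,"ay":0,"az":34.7},{"hand":-1,"tx":56,"ty":-42,"tz":0,"ax":0,"ay":0,"az":34.7}]'
python3 plan.py 10 12 -3.2  .4708 .2891 .16 211.6 36 .45 -.26 .16 186.2 0; python3 fit2.py c
```

```text
time_s: 20.93
eef_pos: [0.5016, 0.3072, 0.1925]
tool_rot: [-1.57, 0.699, -2.592]
force: [0.8, -0.1, 0.4]
opening: 0.0152
[0.4708, 0.2891, 0.16, 211.6, 36.0] t [-50 -21  -1] a [ -0.1  -0.1 -14. ] tcp [0.522 0.321 0.241]
[0.45, -0.26, 0.16, 186.2, 0.0] t [ 188 -148  505] a [  6.7  25.2 -49.2] tcp [ 0.561 -0.248  0.185]
now lip [0.4741 0.2904 0.1004] t 20.93 F [ 0.8 -0.1  0.4]
mask 636.0 [229.6, 262.9] [232.24806711 264.08223757]
pitch in hand, dx, dz [ 5.4 -5.9 -1.8] cost 0.324 zero 0.362
true lip-down deg 45.4 origin [0.4783 0.2929 0.1146] lip [0.4568 0.2797 0.0889]
origin in bin [100.8 542.7 114.6]
[([230.0, 264.0], 0.48)]
```

```bash
python3 plan.py 10 12 -3.2  .4708 .2891 .16 211.6 20 .4708 .28 .17 208 0  .465 .1 .17 200 0 | cut -c1-90; python3 -m crank '[{"hand":-1,"tx":-16,"ty":-12,"tz":0,"ax":0,"ay":0,"az":-2},{"hand":-1,"tx":-45,"ty":-21,"tz":0,"ax":0,"ay":0,"az":-9},{"hand":-1,"tx":-58,"ty":-14,"tz":0,"ax":0,"ay":0,"az":-16},{"hand":-1,"tx":-70,"ty":-6,"tz":0,"ax":0,"ay":0,"az":-23},{"hand":-1,"tx":-80,"ty":4,"tz":0,"ax":0,"ay":0,"az":-30},{"hand":-1,"tx":-88,"ty":12,"tz":0,"ax":0,"ay":0,"az":-37},{"hand":-1,"tx":-92,"ty":20,"tz":0,"ax":0,"ay":0,"az":-44},{"hand":-1,"tx":-92,"ty":24,"tz":0,"ax":0,"ay":0,"az":-50},{"hand":-1,"tx":-92,"ty":24,"tz":0,"ax":0,"ay":0,"az":-50}]'; python3 plan.py 10 12 -3.2 .4625 -.2547 .16 186.2 0
```

```text
[0.4708, 0.2891, 0.16, 211.6, 20.0] t [-55  13  -1] a [ -0.1  -0.1 -30.1] tcp [0.545 0.335
[0.4708, 0.28, 0.17, 208.0, 0.0] t [-54  44  14] a [  0.9   3.5 -50.1] tcp [0.57  0.333 0.
[0.465, 0.1, 0.17, 200.0, 0.0] t [ 23 -21 180] a [  3.1  11.5 -50. ] tcp [0.57  0.138 0.19
now lip [0.4755 0.2913 0.1018] t 21.08 F [-0.3  0.5 -0.9]
time_s: 21.83
eef_pos: [0.5774, 0.3543, 0.2262]
tool_rot: [-1.571, -0.182, -2.591]
force: [-1.2, -0.5, -4.3]
opening: 0.0152
[0.4625, -0.2547, 0.16, 186.2, 0.0] t [303  97 507] a [-4.5 24.9  0.4] tcp [ 0.574 -0.243  0.185]
now lip [0.4816 0.2955 0.2022] t 21.83 F [-1.2 -0.5 -4.3]
```

```bash
python3 -m crank '[{"hand":-1,"tx":12,"ty":4,"tz":20,"ax":-0.2,"ay":1,"az":0},{"hand":-1,"tx":30,"ty":10,"tz":50,"ax":-0.4,"ay":2.5,"az":0},{"hand":-1,"tx":50,"ty":16,"tz":84,"ax":-0.7,"ay":4,"az":0},{"hand":-1,"tx":70,"ty":22,"tz":117,"ax":-1,"ay":6,"az":0},{"hand":-1,"tx":90,"ty":29,"tz":151,"ax":-1.3,"ay":7.5,"az":0},{"hand":-1,"tx":110,"ty":35,"tz":185,"ax":-1.6,"ay":9,"az":0},{"hand":-1,"tx":130,"ty":42,"tz":218,"ax":-2,"ay":11,"az":0},{"hand":-1,"tx":150,"ty":48,"tz":251,"ax":-2.3,"ay":12.5,"az":0},{"hand":-1,"tx":170,"ty":54,"tz":284,"ax":-2.6,"ay":14,"az":0},{"hand":-1,"tx":190,"ty":61,"tz":318,"ax":-2.9,"ay":16,"az":0}]'; python3 plan.py 10 12 -3.2 .4625 -.2547 .16 186.2 0
python3 - <<'E'
from h import *
for c in("side","top"):
    a=read_camera(c); cv2.imwrite(f"pics/cup_{c}.png",a[:,:,::-1]); g=cv2.cvtColor(a,cv2.COLOR_RGB2GRAY)
    p=proj(c,[.4495,.276,.02])[0].astype(int)
    for r in range(p[1]-14,p[1]+15): print(" ".join("%3d"%v for v in g[r,p[0]-16:p[0]+17]))
    print()
E
```

```text
time_s: 22.67
eef_pos: [0.5727, -0.0241, 0.2059]
tool_rot: [-1.571, -0.171, -2.876]
force: [1.7, -0.2, -1.9]
opening: 0.0154
[0.4625, -0.2547, 0.16, 186.2, 0.0] t [ 52  30 211] a [-1.5  8.9 -0.2] tcp [ 0.574 -0.243  0.185]
now lip [ 0.4648 -0.0534  0.1807] t 22.67 F [ 1.7 -0.2 -1.9]
146 141 148 178 117 112 122 122 128 128 126 129 133 137 138 139 139 140 141 146 143 142 146 145 145 146 145 144 141 142 141 137 153
145 151 181 134 112 115 121 121 125 124 129 135 131 133 135 138 140 138 142 141 140 143 149 144 144 143 143 145 140 141 139 140 140
149 158 171 105 110 116 121 122 123 126 129 132 130 136 137 136 137 142 140 143 142 144 145 145 146 145 144 148 145 142 140 138 138
149 175 124 109 105 118 120 121 121 125 129 127 133 135 136 137 137 142 139 142 141 145 144 144 139 146 146 141 142 141 136 141 138
158 161  97 106 113 114 115 123 122 126 128 131 134 130 134 133 139 139 140 139 141 143 144 144 143 145 142 143 141 145 141 136 131
181 120  98 110 111 114 116 119 125 123 130 130 130 132 134 138 139 138 141 142 140 143 145 144 145 147 144 144 142 142 140 139 135
179  89  99 109 107 112 
[... 6140 characters left out ...]
 215 214 218 222 224 225 222 209 171 126
 89  90  90  92  92 100 117 139 176 210 224 227 228 229 227 226 227 226 226 226 227 226 223 219 213 209 212 217 221 218 193 149 110
 88  88  89  89  90  93 107 128 159 194 219 225 228 228 227 227 226 222 220 221 222 225 225 220 209 189 180 196 215 210 174 129 101
 88  88  89  89  88  90  96 110 135 168 207 224 227 227 227 225 223 218 213 209 212 222 229 227 216 188 163 173 197 192 155 117  97
 91  89  88  87  88  88  93  99 118 148 190 218 225 226 226 225 225 222 212 196 191 215 229 230 219 191 162 164 177 165 130 103  96
100  90  90  88  88  87  90  91 101 123 163 202 220 224 226 227 231 230 220 197 179 197 218 221 211 184 161 160 155 133 108  99  98
```

Three ball shadows show in the cup in the top picture (two balls directly visible from the side), so 3 are in. Going back for the other three.

```bash
python3 -m crank '[{"hand":-1,"tx":9,"ty":5,"tz":36,"ax":-0.3,"ay":1.6,"az":0},{"hand":-1,"tx":18,"ty":10,"tz":72,"ax":-0.6,"ay":3.2,"az":0},{"hand":-1,"tx":27,"ty":15,"tz":108,"ax":-0.9,"ay":4.8,"az":0},{"hand":-1,"tx":36,"ty":20,"tz":144,"ax":-1.1,"ay":6.2,"az":0},{"hand":-1,"tx":43,"ty":24,"tz":175,"ax":-1.3,"ay":7.4,"az":0},{"hand":-1,"tx":49,"ty":28,"tz":198,"ax":-1.4,"ay":8.4,"az":0},{"hand":-1,"tx":52,"ty":30,"tz":210,"ax":-1.5,"ay":8.9,"az":0},{"hand":-1,"tx":52,"ty":30,"tz":210,"ax":-1.5,"ay":8.9,"az":0},{"hand":-1,"tx":52,"ty":30,"tz":210,"ax":-1.5,"ay":8.9,"az":0}]'; python3 plan.py 10 12 -3.2 .4625 -.2547 .16 186.2 0; python3 fit2.py d
```

```text
time_s: 23.52
eef_pos: [0.5728, -0.2393, 0.1841]
tool_rot: [-1.572, -0.174, -3.033]
force: [0.1, 0.4, -1.1]
opening: 0.015
[0.4625, -0.2547, 0.16, 186.2, 0.0] t [-1 -1  3] a [ 0.  0. -0.] tcp [ 0.574 -0.243  0.185]
now lip [ 0.4615 -0.2514  0.1592] t 23.52 F [ 0.1  0.4 -1.1]
mask 541.0 [321.4, 135.3] [328.30064762 139.46778487]
pitch in hand, dx, dz [10.7  7.3 -2.8] cost 0.15 zero 0.426
true lip-down deg 0.7 origin [ 0.4933 -0.2479  0.1569] lip [ 0.4575 -0.2518  0.1565]
origin in bin [ 57.4   3.4 156.9]
[([323.0, 137.0], 0.69)]
```

```bash
python3 plan.py 10.7 7.3 -2.8 .4644 -.2545 .05 186.2 0 .4644 -.2545 .012 186.2 0 .4644 -.2545 .005 186.2 0
```

```text
[0.4644, -0.2545, 0.05, 186.2, 0.0] t [-26 106   5] a [-0.   0.2 -0.7] tcp [ 0.58  -0.242  0.075]
[0.4644, -0.2545, 0.012, 186.2, 0.0] t [-33 144   5] a [-0.   0.2 -0.7] tcp [ 0.58  -0.242  0.037]
[0.4644, -0.2545, 0.005, 186.2, 0.0] t [-34 151   5] a [-0.   0.2 -0.7] tcp [ 0.58  -0.242  0.03 ]
now lip [ 0.4574 -0.251   0.1577] t 23.67 F [ 0.5  0.3 -1.3]
```

```bash
python3 -m crank '[{"hand":-1,"tx":-9,"ty":30,"tz":4,"ax":0,"ay":0,"az":-0.7},{"hand":-1,"tx":-18,"ty":65,"tz":4,"ax":0,"ay":0,"az":-0.7},{"hand":-1,"tx":-24,"ty":95,"tz":4,"ax":0,"ay":0,"az":-0.7},{"hand":-1,"tx":-26,"ty":106,"tz":4,"ax":0,"ay":0,"az":-0.7},{"hand":-1,"tx":-28,"ty":118,"tz":4,"ax":0,"ay":0,"az":-0.7},{"hand":-1,"tx":-30,"ty":128,"tz":4,"ax":0,"ay":0,"az":-0.7},{"hand":-1,"tx":-32,"ty":138,"tz":4,"ax":0,"ay":0,"az":-0.7},{"hand":-1,"tx":-32,"ty":142,"tz":4,"ax":0,"ay":0,"az":-0.7},{"hand":-1,"tx":-32,"ty":142,"tz":4,"ax":0,"ay":0,"az":-0.7}]'; python3 plan.py 10.7 7.3 -2.8 .4644 -.2545 .005 186.2 0
```

```text
time_s: 24.42
eef_pos: [0.5792, -0.2427, 0.0384]
tool_rot: [-1.571, -0.187, -3.033]
force: [-1.5, -0.5, -1.3]
opening: 0.0151
[0.4644, -0.2545, 0.005, 186.2, 0.0] t [-3  8 -1] a [0. 0. 0.] tcp [ 0.58  -0.242  0.03 ]
now lip [ 0.4631 -0.2554  0.0133] t 24.42 F [-1.5 -0.5 -1.3]
```

```bash
python3 -m crank '[{"hand":-1,"tx":0,"ty":3,"tz":0,"ax":0,"ay":0,"az":0},{"hand":-1,"tx":0,"ty":5,"tz":0,"ax":0,"ay":0,"az":0},{"hand":-1,"tx":0,"ty":5,"tz":0,"ax":0,"ay":0,"az":0}]' | grep -E "pos|force"; python3 -m crank '[{"hand":-1,"tx":0,"ty":2,"tz":0,"ax":0,"ay":0,"az":0},{"hand":-1,"tx":0,"ty":2,"tz":0,"ax":0,"ay":0,"az":0}]' | grep -E "pos|force"
```

```text
eef_pos: [0.5785, -0.2432, 0.0341]
force: [-0.5, 0.7, -1.5]
eef_pos: [0.578, -0.2431, 0.0318]
force: [0.5, 1.1, -1.6]
```

```bash
for i in 1 2 3; do python3 -m crank '[{"hand":-1,"tx":0,"ty":1.5,"tz":0,"ax":0,"ay":0,"az":0},{"hand":-1,"tx":0,"ty":1.5,"tz":0,"ax":0,"ay":0,"az":0}]' | grep -E "pos|force";python3 - <<'E'
from station import monitor; import sys
E
done
```

```text
eef_pos: [0.5782, -0.2431, 0.031]
force: [1.2, -0.1, 1.2]
eef_pos: [0.5785, -0.2431, 0.0306]
force: [0.2, 1.5, 5.4]
eef_pos: [0.5788, -0.2432, 0.0304]
force: [-1.1, 3.2, 9.8]
```

```bash
python3 -m crank '[{"hand":-1,"tx":6,"ty":0,"tz":0,"ax":0,"ay":0,"az":0},{"hand":-1,"tx":14,"ty":1.6,"tz":0,"ax":0,"ay":0,"az":0},{"hand":-1,"tx":23,"ty":3.4,"tz":0,"ax":0,"ay":0,"az":0},{"hand":-1,"tx":32,"ty":5,"tz":0,"ax":0,"ay":0,"az":0},{"hand":-1,"tx":41,"ty":6.8,"tz":0,"ax":0,"ay":0,"az":0},{"hand":-1,"tx":50,"ty":8.5,"tz":0,"ax":0,"ay":0,"az":0},{"hand":-1,"tx":58,"ty":10,"tz":0,"ax":0,"ay":0,"az":0},{"hand":-1,"tx":64,"ty":11,"tz":0,"ax":0,"ay":0,"az":0},{"hand":-1,"tx":70,"ty":12.2,"tz":0,"ax":0,"ay":0,"az":0},{"hand":-1,"tx":70,"ty":12.2,"tz":0,"ax":0,"ay":0,"az":0}]' | grep -E "pos|force|rot"; for i in 1 2; do python3 -m crank '[{"hand":-1,"tx":3,"ty":0.5,"tz":0,"ax":0,"ay":0,"az":0},{"hand":-1,"tx":3,"ty":0.5,"tz":0,"ax":0,"ay":0,"az":0}]' | grep -E "pos|force";done;  python3 plan.py 10.7 7.3 -2.8 .4644 -.2545 .005 186.2 0
```

```text
eef_pos: [0.5079, -0.2523, 0.0308]
tool_rot: [-1.567, -0.183, -3.033]
force: [2.0, 0.0, 6.7]
eef_pos: [0.5055, -0.2525, 0.0309]
force: [2.8, -0.1, 6.8]
eef_pos: [0.5025, -0.2529, 0.0309]
force: [3.3, 0.2, 6.8]
[0.4644, -0.2545, 0.005, 186.2, 0.0] t [-77 -14  -2] a [-0.2  0.  -0.3] tcp [ 0.58  -0.242  0.03 ]
now lip [ 0.3868 -0.2657  0.0051] t 26.5 F [3.3 0.2 6.8]
```

```bash
for i in 1 2 3; do python3 -m crank '[{"hand":-1,"tx":3,"ty":0.5,"tz":0,"ax":0,"ay":0,"az":0},{"hand":-1,"tx":3,"ty":0.5,"tz":0,"ax":0,"ay":0,"az":0}]' | grep -E "pos|force";done; python3 plan.py 10.7 7.3 -2.8 .4644 -.2545 .005 186.2 0 | tail -1
```

```text
eef_pos: [0.5008, -0.2532, 0.0313]
force: [7.0, 1.0, 6.1]
eef_pos: [0.497, -0.2534, 0.031]
force: [5.4, 1.4, 7.9]
eef_pos: [0.4935, -0.2538, 0.031]
force: [4.8, -0.2, 8.0]
now lip [ 0.3778 -0.2666  0.0052] t 27.0 F [ 4.8 -0.2  8. ]
```

```bash
for i in 1 2; do python3 -m crank '[{"hand":-1,"tx":2,"ty":0.4,"tz":0,"ax":0,"ay":0,"az":0},{"hand":-1,"tx":2,"ty":0.4,"tz":0,"ax":0,"ay":0,"az":0}]' | grep -E "pos|force";done; python3 plan.py 10.7 7.3 -2.8 .4644 -.2545 .005 186.2 0 | tail -1
python3 - <<'E'
from h import *
a=read_camera("side"); cv2.imwrite("pics/push2.png",a[:,:,::-1]); g=cv2.cvtColor(a,cv2.COLOR_RGB2GRAY)
p=proj("side",[.375,-.262,.015])[0].astype(int); print(p)
for r in range(p[1]-12,p[1]+8): print(" ".join("%3d"%v for v in g[r,p[0]-24:p[0]+10]))
E
```

```text
eef_pos: [0.4916, -0.254, 0.031]
force: [4.0, 0.1, 6.7]
eef_pos: [0.4896, -0.2542, 0.031]
force: [4.9, 0.5, 6.1]
now lip [ 0.3738 -0.2671  0.0052] t 27.33 F [4.9 0.5 6.1]
[353 182]
 86  85  89  89  83  80 126 112 112 113 113 123 116 119 118 118 116 120 113 119 126 125 124 128 117  92 102  91  88  92  93  85  92  85
 89  89  88  87  89  93 121 112 116 112 114 116 116 118 119 118 119 118 117 119 119 118 118 121 121 124 115  83  89  93  92  89  85  90
 86  91  88  88  89  97 123 118 114 109 109 116 113 117 120 118 116 121 118 116 116 118 119 118 119 117 107  75  79  81  81  89  89  86
 79  84  88  85  86  98 129 117 112 112 117 124 124 120 116 119 114 119 120 120 119 123 123 119 121 123  93  71  79  84  81  79  85  84
133  87  92  87  85 105 118 113 112 115 123 123 121 127 127 120 119 116 118 114 115 121 124 117 121 123  93  78  76  82  75  81  79  73
132  86  87  80 113 125 113 109 108 120 121 122 121 122 123 122 127 122 124 115 118 115 119 119 116 121  77  74  79  68  78  72  81  76
136 133  83  86 102 147 119 122 119 140 115 114 121 121 123 126 128 126 127 125 124 126 119 123 116 113
[... 1100 characters left out ...]
  73  70  76  76  69
146 143 141 144 135  80  95  95  95  95  91  98  90  88  94  92  91  95  89  94  96  79  77  77  88  96  80  71  73  73  67  79  74  69
146 144 147 149 148 145 126 131  90  92  95  95  96  98  98  98  94  95  94  90  94  71  77  74  78  81  80  77  73  75  76  78  74  68
140 146 138 142 142 148 141 142 145 124 111 102  89  93  93  91  95  98  90  94  94  94  89  75  75  82  72  76  82  77  84  78  68  68
142 141 144 142 141 141 142 142 140 143 143 147 126  97  75  91  93  92  96  92  94  94  99  78  81  79  82  79  77  74  77  75  68  75
137 140 143 142 141 143 144 141 141 143 145 143 142 142 143 123  98  94  89  94  84  94  95  92  78  75  77  77  74  75  77  78  62  83
```

```bash
for i in 1 2 3; do python3 -m crank '[{"hand":-1,"tx":2,"ty":0.4,"tz":0,"ax":0,"ay":0,"az":0},{"hand":-1,"tx":2,"ty":0.4,"tz":0,"ax":0,"ay":0,"az":0}]' | grep -E "pos|force";done
cat > lipb.py <<'E'
from h import *
a=read_camera("side"); g=cv2.cvtColor(a,cv2.COLOR_RGB2GRAY); cv2.imwrite("pics/last_side.png",a[:,:,::-1])
m=(g>132).astype(np.uint8); x0,y0=335,160; n,_,st,ce=cv2.connectedComponentsWithStats(m[y0:190,x0:370]); T=Ro.from_euler("z",.108).inv()
for i in range(1,n):
    if 5<st[i,4]<60:
        p=ce[i]+[x0,y0]; print(st[i,4],st[i,2:4],np.round(p,1),[np.round(T.apply(ray("side",p,z)-[.4366,-.2575,0])*1000).astype(int).tolist() for z in(.014,.03)])
E
python3 lipb.py
```

```text
eef_pos: [0.4884, -0.2544, 0.0312]
force: [6.7, 1.4, 6.6]
eef_pos: [0.4881, -0.2544, 0.0313]
force: [11.1, 2.1, 4.9]
eef_pos: [0.4878, -0.2546, 0.0321]
force: [15.0, 3.4, 6.4]
45 [10  6] [343.4 162.3] [[12, -77, 14], [7, -62, 30]]
37 [12  7] [340.5 178.8] [[-12, 6, 14], [-16, 20, 30]]
9 [3 4] [356.1 177.7] [[-60, -25, 14], [-64, -10, 30]]
9 [3 4] [354.  181.7] [[-60, -3, 14], [-64, 12, 30]]
18 [9 3] [338.  188.3] [[-21, 53, 14], [-26, 67, 30]]
```

The lip is at the ramp base, with balls on it at bin x ≈ −60. Tilting the lip up along the ramp with a small side wiggle so the outer balls get past the pan's side walls.

```bash
python3 -m crank '[{"hand":-1,"tx":-3,"ty":0,"tz":1,"ax":0,"ay":0,"az":-3},{"hand":-1,"tx":-3,"ty":0,"tz":2.5,"ax":0,"ay":0,"az":-6},{"hand":-1,"tx":-3,"ty":0,"tz":2.5,"ax":0,"ay":0,"az":-7},{"hand":-1,"tx":-3,"ty":0,"tz":0,"ax":0,"ay":0,"az":-9},{"hand":-1,"tx":-3,"ty":0,"tz":-2.5,"ax":0,"ay":0,"az":-10},{"hand":-1,"tx":-3,"ty":0,"tz":-2.5,"ax":0,"ay":0,"az":-12},{"hand":-1,"tx":-3,"ty":0,"tz":0,"ax":0,"ay":0,"az":-15},{"hand":-1,"tx":-3,"ty":-2,"tz":0,"ax":0,"ay":0,"az":-18},{"hand":-1,"tx":-3,"ty":-2,"tz":0,"ax":0,"ay":0,"az":-18}]'; python3 plan.py 10.7 7.3 -2.8 .4644 -.2545 .005 186.2 0 | tail -1; python3 lipb.py
```

```text
time_s: 28.68
eef_pos: [0.4819, -0.2529, 0.0297]
tool_rot: [-1.573, -0.511, -3.032]
force: [-8.6, -1.0, 3.2]
opening: 0.0148
now lip [ 0.3554 -0.2667  0.0445] t 28.68 F [-8.6 -1.   3.2]
6 [3 3] [343.8 170.8] [[-7, -37, 14], [-11, -22, 30]]
15 [6 4] [336.9 188.1] [[-17, 53, 14], [-22, 67, 30]]
```

```bash
python3 -m crank '[{"hand":-1,"tx":5,"ty":-6,"tz":0,"ax":0,"ay":0,"az":0},{"hand":-1,"tx":9,"ty":-14,"tz":0,"ax":0,"ay":0,"az":0},{"hand":-1,"tx":14,"ty":-26,"tz":0,"ax":0,"ay":0,"az":0},{"hand":-1,"tx":20,"ty":-40,"tz":0,"ax":0,"ay":0,"az":0},{"hand":-1,"tx":20,"ty":-44,"tz":0,"ax":0,"ay":0,"az":0},{"hand":-1,"tx":20,"ty":-44,"tz":0,"ax":0,"ay":0,"az":0}]'; python3 plan.py 10.7 7.3 -2.8 .4708 .2891 .16 211.6 -20; python3 fit2.py e
python3 - <<'E'
from h import *
a=np.load("img.npy"); g=cv2.cvtColor(a,cv2.COLOR_RGB2GRAY); P=render("side",PARTS["bin"],[.4366,-.2575,.108])
gb=cv2.medianBlur(g,9).astype(int); m=((g.astype(int)-gb>20)*(P>.5)).astype(np.uint8); n,_,st,ce=cv2.connectedComponentsWithStats(m); T=Ro.from_euler("z",.108).inv()
for i in range(1,n):
    if st[i,4]>5: print(st[i,2:],np.round(ce[i],1),np.round(T.apply(ray("side",ce[i],.012)-[.4366,-.2575,0])*1000).astype(int))
E
```

```text
time_s: 29.23
eef_pos: [0.4903, -0.2537, 0.0812]
tool_rot: [-1.567, -0.496, -3.034]
force: [0.7, 0.2, -1.8]
opening: 0.0149
[0.4708, 0.2891, 0.16, 211.6, -20.0] t [-106 -129 -596] a [ 12.4 -22.1  -2.2] tcp [0.579 0.356 0.142]
now lip [ 0.364  -0.2676  0.0939] t 29.23 F [ 0.7  0.2 -1.8]
mask 510.0 [343.2, 160.8] [351.49923416 162.54043375]
pitch in hand, dx, dz [ 9.1 11.9 -4.2] cost 0.238 zero 0.463
true lip-down deg -19.3 origin [ 0.4019 -0.2634  0.0845] lip [ 0.3682 -0.2671  0.0964]
origin in bin [-35.1  -2.2  84.5]
[]
[19  7 28] [322.5 173.8] [58 10 12]
```

```bash
python3 -m crank '[{"hand":-1,"tx":6,"ty":-11,"tz":0,"ax":0,"ay":0,"az":-2},{"hand":-1,"tx":14,"ty":-28,"tz":0,"ax":0,"ay":0,"az":-4},{"hand":-1,"tx":22,"ty":-46,"tz":0,"ax":0,"ay":0,"az":-5},{"hand":-1,"tx":27,"ty":-56,"tz":0,"ax":0,"ay":0,"az":-5},{"hand":-1,"tx":27,"ty":-56,"tz":0,"ax":0,"ay":0,"az":-5}]' | grep -E "pos|force"; python3 plan.py 10 10 -3.5 .4708 .2891 .17 211.6 -24
```

```text
eef_pos: [0.4928, -0.253, 0.1423]
force: [-0.2, -0.9, -1.0]
[0.4708, 0.2891, 0.17, 211.6, -24.0] t [-124  -85 -595] a [ 14.  -21.1  -0.5] tcp [0.577 0.355 0.144]
now lip [ 0.3684 -0.2667  0.1675] t 29.8 F [-0.2 -0.9 -1. ]
```

```bash
python3 -m crank '[{"hand":-1,"tx":-4,"ty":-3,"tz":-18,"ax":0.4,"ay":-0.6,"az":0},{"hand":-1,"tx":-10,"ty":-7,"tz":-46,"ax":1.1,"ay":-1.6,"az":0},{"hand":-1,"tx":-17,"ty":-12,"tz":-80,"ax":1.9,"ay":-2.8,"az":0},{"hand":-1,"tx":-24,"ty":-17,"tz":-116,"ax":2.7,"ay":-4.1,"az":0},{"hand":-1,"tx":-32,"ty":-22,"tz":-153,"ax":3.6,"ay":-5.4,"az":0},{"hand":-1,"tx":-40,"ty":-27,"tz":-190,"ax":4.5,"ay":-6.7,"az":0},{"hand":-1,"tx":-47,"ty":-32,"tz":-227,"ax":5.3,"ay":-8,"az":0},{"hand":-1,"tx":-55,"ty":-38,"tz":-264,"ax":6.2,"ay":-9.4,"az":0},{"hand":-1,"tx":-63,"ty":-43,"tz":-301,"ax":7.1,"ay":-10.7,"az":0},{"hand":-1,"tx":-70,"ty":-48,"tz":-338,"ax":8,"ay":-12,"az":0}]' | grep -E "pos|force"; python3 plan.py 10 10 -3.5 .4708 .2891 .17 211.6 -24; python3 binb.py
```

```text
eef_pos: [0.5383, 0.0943, 0.14]
force: [-0.3, -0.5, -2.1]
[0.4708, 0.2891, 0.17, 211.6, -24.0] t [-105  -74 -230] a [ 6.1 -9.  -0.2] tcp [0.577 0.355 0.144]
now lip [0.4213 0.0501 0.1658] t 30.63 F [-0.3 -0.5 -2.1]
```

```bash
python3 -m crank '[{"hand":-1,"tx":-16,"ty":-12,"tz":-36,"ax":1,"ay":-1.5,"az":0},{"hand":-1,"tx":-33,"ty":-23,"tz":-72,"ax":2,"ay":-3,"az":0},{"hand":-1,"tx":-50,"ty":-35,"tz":-108,"ax":3,"ay":-4.5,"az":0},{"hand":-1,"tx":-66,"ty":-47,"tz":-144,"ax":4,"ay":-6,"az":0},{"hand":-1,"tx":-81,"ty":-57,"tz":-178,"ax":4.8,"ay":-7.2,"az":0},{"hand":-1,"tx":-95,"ty":-67,"tz":-208,"ax":5.5,"ay":-8.2,"az":0},{"hand":-1,"tx":-103,"ty":-72,"tz":-226,"ax":6,"ay":-8.9,"az":0},{"hand":-1,"tx":-105,"ty":-74,"tz":-230,"ax":6.1,"ay":-9,"az":0},{"hand":-1,"tx":-105,"ty":-74,"tz":-230,"ax":6.1,"ay":-9,"az":0}]'| grep -E "pos|force"; python3 binb.py; python3 fit2.py f; python3 plan.py 10 12 -3.2 .4708 .2891 .10 211.6 -24  .4708 .2891 .10 211.6 -4 .4708 .2891 .10 211.6 16
```

```text
eef_pos: [0.5774, 0.3542, 0.143]
force: [-0.4, -1.2, -1.8]
mask 846.0 [210.3, 254.1] [221.68563252 255.10716828]
pitch in hand, dx, dz [ 8.8 13.5 -4. ] cost 0.331 zero 0.498
true lip-down deg -25.0 origin [0.5014 0.306  0.1548] lip [0.4736 0.289  0.17  ]
origin in bin [125.2 553.2 154.8]
[]
[0.4708, 0.2891, 0.1, 211.6, -24.0] t [-38  58  -3] a [ 0.  -0.2 -0.2] tcp [0.576 0.354 0.075]
[0.4708, 0.2891, 0.1, 211.6, -4.0] t [-8 28 -3] a [-0.  -0.2 19.8] tcp [0.569 0.35  0.117]
[0.4708, 0.2891, 0.1, 211.6, 16.0] t [31  9 -3] a [-0.  -0.2 39.8] tcp [0.55  0.338 0.154]
now lip [0.4729 0.2872 0.1691] t 31.63 F [ 0.4 -0.1 -2.1]
```

The bin is empty in the top view, so all three remaining balls are in the pan. Pouring the same way as before.

```bash
python3 -m crank '[{"hand":-1,"tx":-19,"ty":29,"tz":-2,"ax":0,"ay":0,"az":0},{"hand":-1,"tx":-38,"ty":58,"tz":-2,"ax":0,"ay":0,"az":0},{"hand":-1,"tx":-28,"ty":48,"tz":-2,"ax":0,"ay":0,"az":7},{"hand":-1,"tx":-18,"ty":37,"tz":-2,"ax":0,"ay":0,"az":14},{"hand":-1,"tx":-8,"ty":28,"tz":-2,"ax":0,"ay":0,"az":20},{"hand":-1,"tx":5,"ty":21,"tz":-2,"ax":0,"ay":0,"az":27},{"hand":-1,"tx":18,"ty":15,"tz":-2,"ax":0,"ay":0,"az":33},{"hand":-1,"tx":31,"ty":9,"tz":-2,"ax":0,"ay":0,"az":40},{"hand":-1,"tx":31,"ty":9,"tz":-2,"ax":0,"ay":0,"az":40},{"hand":-1,"tx":31,"ty":9,"tz":-2,"ax":0,"ay":0,"az":40}]' | grep -E "pos|force"
python3 -m crank '[{"hand":-1,"tx":10,"ty":-11,"tz":0,"ax":0,"ay":0,"az":7},{"hand":-1,"tx":20,"ty":-21,"tz":0,"ax":0,"ay":0,"az":14},{"hand":-1,"tx":29,"ty":-29,"tz":0,"ax":0,"ay":0,"az":20.7},{"hand":-1,"tx":42,"ty":-36,"tz":0,"ax":0,"ay":0,"az":27.7},{"hand":-1,"tx":56,"ty":-42,"tz":0,"ax":0,"ay":0,"az":34.7},{"hand":-1,"tx":56,"ty":-42,"tz":0,"ax":0,"ay":0,"az":34.7},{"hand":-1,"tx":56,"ty":-42,"tz":0,"ax":0,"ay":0,"az":34.7},{"hand":-1,"tx":56,"ty":-42,"tz":0,"ax":0,"ay":0,"az":34.7}]' | grep -E "pos|force"
python3 -m crank '[{"hand":-1,"tx":-16,"ty":-12,"tz":0,"ax":0,"ay":0,"az":-2},{"hand":-1,"tx":-45,"ty":-21,"tz":0,"ax":0,"ay":0,"az":-9},{"hand":-1,"tx":-58,"ty":-14,"tz":0,"ax":0,"ay":0,"az":-16},{"hand":-1,"tx":-70,"ty":-6,"tz":0,"ax":0,"ay":0,"az":-23},{"hand":-1,"tx":-80,"ty":4,"tz":0,"ax":0,"ay":0,"az":-30},{"hand":-1,"tx":-88,"ty":12,"tz":0,"ax":0,"ay":0,"az":-37},{"hand":-1,"tx":-92,"ty":20,"tz":0,"ax":0,"ay":0,"az":-44},{"hand":-1,"tx":-92,"ty":24,"tz":0,"ax":0,"ay":0,"az":-50},{"hand":-1,"tx":-92,"ty":24,"tz":0,"ax":0,"ay":0,"az":-50}]' | grep -E "pos|force"
python3 plan.py 10 10 -3 .49 -.05 .12 190 0 .49 -.05 .02 190 0 .49 -.05 .001 190 0
```

```text
eef_pos: [0.5489, 0.3365, 0.1549]
force: [0.7, -0.3, -1.6]
eef_pos: [0.5006, 0.3073, 0.1914]
force: [0.4, 0.0, -0.2]
eef_pos: [0.5773, 0.3544, 0.2275]
force: [0.0, -0.9, -2.3]
[0.49, -0.05, 0.12, 190.0, 0.0] t [164 111 341] a [-3.7 21.2 -0.7] tcp [ 0.602 -0.03   0.145]
[0.49, -0.05, 0.02, 190.0, 0.0] t [148 210 341] a [-3.7 21.2 -0.7] tcp [ 0.602 -0.03   0.045]
[0.49, -0.05, 0.001, 190.0, 0.0] t [144 228 341] a [-3.7 21.2 -0.7] tcp [ 0.602 -0.03   0.026]
now lip [0.4806 0.2951 0.2012] t 33.88 F [ 0.  -0.9 -2.3]
```

```bash
python3 -m crank '[{"hand":-1,"tx":10,"ty":3,"tz":20,"ax":-0.2,"ay":1.2,"az":0},{"hand":-1,"tx":26,"ty":8,"tz":54,"ax":-0.6,"ay":3.3,"az":0},{"hand":-1,"tx":43,"ty":15,"tz":89,"ax":-1,"ay":5.5,"az":0},{"hand":-1,"tx":60,"ty":25,"tz":124,"ax":-1.4,"ay":7.7,"az":0},{"hand":-1,"tx":77,"ty":35,"tz":160,"ax":-1.8,"ay":10,"az":0},{"hand":-1,"tx":94,"ty":45,"tz":195,"ax":-2.1,"ay":12.2,"az":0},{"hand":-1,"tx":111,"ty":57,"tz":231,"ax":-2.5,"ay":14.5,"az":0},{"hand":-1,"tx":128,"ty":70,"tz":266,"ax":-2.9,"ay":16.6,"az":0},{"hand":-1,"tx":145,"ty":85,"tz":302,"ax":-3.3,"ay":19,"az":0},{"hand":-1,"tx":158,"ty":100,"tz":328,"ax":-3.6,"ay":20.7,"az":0}]' | grep -E "pos|force"; python3 -m crank '[{"hand":-1,"tx":6,"ty":11,"tz":13,"ax":-0.1,"ay":0.5,"az":-0.7},{"hand":-1,"tx":6,"ty":11,"tz":13,"ax":-0.1,"ay":0.5,"az":-0.7},{"hand":-1,"tx":6,"ty":11,"tz":13,"ax":-0.1,"ay":0.5,"az":-0.7}]' | grep -E "pos|force"; python3 fit2.py g;python3 plan.py 10 10 -3 .49 -.05 .12 190 0 .49 -.05 .02 190 0 .49 -.05 .001 190 0
python3 - <<'E'
from h import *
o=[]
for c,R in(("side",26),("top",26)):
    a=read_camera(c); p=proj(c,[.4495,.276,.03])[0].astype(int); o.append(cv2.resize(a[p[1]-R:p[1]+R,p[0]-R:p[0]+R],(390,390),interpolation=cv2.INTER_CUBIC))
cv2.imwrite("pics/cup_now.png",np.hstack(o)[:,:,::-1])
E
```

```text
eef_pos: [0.6004, -0.021, 0.1603]
force: [0.6, 0.6, -1.2]
eef_pos: [0.5931, -0.032, 0.1486]
force: [-0.3, 0.1, -1.1]
mask 582.0 [285.4, 179.3] [290.2761873  181.22515422]
pitch in hand, dx, dz [ 8.1  6.6 -2.9] cost 0.178 zero 0.329
true lip-down deg -1.6 origin [ 0.5114 -0.0461  0.1249] lip [ 0.476  -0.0523  0.1259]
origin in bin [ 97.2 202.2 124.9]
[]
[0.49, -0.05, 0.12, 190.0, 0.0] t [-9  3  1] a [ 0.2  0.2 -0.4] tcp [ 0.602 -0.03   0.145]
[0.49, -0.05, 0.02, 190.0, 0.0] t [-26 102   2] a [ 0.2  0.2 -0.4] tcp [ 0.602 -0.03   0.045]
[0.49, -0.05, 0.001, 190.0, 0.0] t [-29 121   2] a [ 0.2  0.2 -0.4] tcp [ 0.602 -0.03   0.026]
now lip [ 0.4815 -0.0501  0.1241] t 35.12 F [ 0.7  0.2 -1.2]
```

```bash
python3 -m crank '[{"hand":-1,"tx":-11,"ty":25,"tz":1,"ax":0,"ay":0,"az":0},{"hand":-1,"tx":-18,"ty":60,"tz":1,"ax":0,"ay":0,"az":0},{"hand":-1,"tx":-24,"ty":90,"tz":1,"ax":0,"ay":0,"az":0},{"hand":-1,"tx":-26,"ty":103,"tz":1,"ax":0,"ay":0,"az":0},{"hand":-1,"tx":-27,"ty":110,"tz":1,"ax":0,"ay":0,"az":0},{"hand":-1,"tx":-27,"ty":113,"tz":1,"ax":0,"ay":0,"az":0},{"hand":-1,"tx":-27,"ty":113,"tz":1,"ax":0,"ay":0,"az":0}]' | grep -E "pos|force"; for i in 1 2 3; do python3 -m crank '[{"hand":-1,"tx":0,"ty":2,"tz":0,"ax":0,"ay":0,"az":0},{"hand":-1,"tx":0,"ty":2,"tz":0,"ax":0,"ay":0,"az":0}]' | grep -E "pos|force"; done
```

```text
eef_pos: [0.6002, -0.0306, 0.0337]
force: [0.2, -0.4, -2.1]
eef_pos: [0.6005, -0.031, 0.0326]
force: [-0.8, -0.7, -1.9]
eef_pos: [0.5992, -0.031, 0.0295]
force: [0.5, 0.3, -2.3]
eef_pos: [0.5983, -0.0309, 0.0267]
force: [0.5, 0.1, -1.7]
```

View pics/cup_now.png

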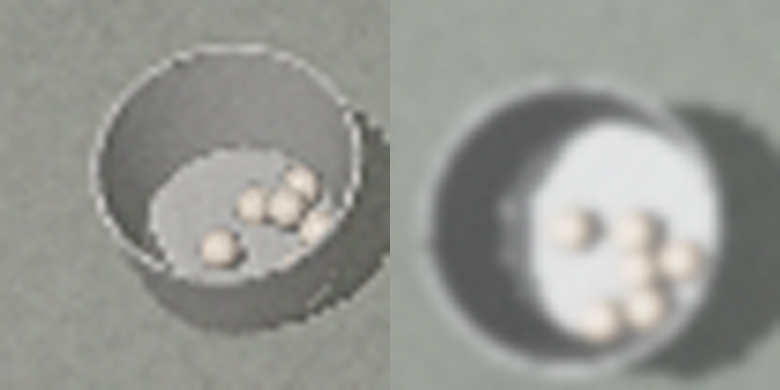

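The top crop shows six balls in the upright cup, at crop (575,228), (637,230), (637,265), (682,260), (645,305) and (602,322); five of them also show in the side crop. Setting the scoop down gently now.

```bash
for i in 1 2 3; do python3 -m crank '[{"hand":-1,"tx":0,"ty":1,"tz":0,"ax":0,"ay":0,"az":0},{"hand":-1,"tx":0,"ty":1,"tz":0,"ax":0,"ay":0,"az":0}]' | grep -E "pos|force"; done
```

```text
eef_pos: [0.5985, -0.0309, 0.0262]
force: [-0.4, 0.2, 1.1]
eef_pos: [0.5987, -0.0309, 0.026]
force: [-0.2, 1.4, 4.2]
eef_pos: [0.5989, -0.0309, 0.0257]
force: [-0.6, 0.9, 7.4]
```

```bash
python3 -m crank '[{"hand":-0.3,"tx":0,"ty":0,"tz":0,"ax":0,"ay":0,"az":0},{"hand":0.2,"tx":0,"ty":0,"tz":0,"ax":0,"ay":0,"az":0},{"hand":0.6,"tx":0,"ty":0,"tz":0,"ax":0,"ay":0,"az":0},{"hand":1,"tx":0,"ty":0,"tz":0,"ax":0,"ay":0,"az":0},{"hand":1,"tx":0,"ty":0,"tz":0,"ax":0,"ay":0,"az":0},{"hand":1,"tx":0,"ty":0,"tz":0,"ax":0,"ay":0,"az":0}]'; python3 -m crank '[{"hand":1,"tx":0,"ty":-10,"tz":0,"ax":0,"ay":0,"az":0},{"hand":1,"tx":0,"ty":-30,"tz":0,"ax":0,"ay":0,"az":0},{"hand":1,"tx":0,"ty":-65,"tz":0,"ax":0,"ay":0,"az":0},{"hand":1,"tx":0,"ty":-100,"tz":0,"ax":0,"ay":0,"az":0},{"hand":1,"tx":0,"ty":-140,"tz":0,"ax":0,"ay":0,"az":0},{"hand":1,"tx":0,"ty":-180,"tz":0,"ax":0,"ay":0,"az":0},{"hand":1,"tx":0,"ty":-180,"tz":0,"ax":0,"ay":0,"az":0}]'
cat > fin.py <<'E'
from h import *
A={"scoop":([.5245,-.045],np.radians(190)),"cup":([.4495,.276],0),"stapler":(None,0),"mug":(None,0),"tissues":(None,0),"tape":(None,0)}
import os
for c in("top","side"):
    old=cv2.imread(f"pics/{c}0.png").astype(int); new=read_camera(c)[:,:,::-1].astype(int)
    cv2.imwrite(f"pics/fin_{c}.png",new)
    for q in ("stapler","mug","tissues","tape","cup"): print(c,q,[(np.round(d["at"],1).tolist(),round(d["confidence"],2)) for d in spot_in(c,q)][:3])
m=mask("side","scoop",proj("side",[.525,-.045,.02])[0])
if m is not None:
    print("scoop",fit("scoop",{"side":m},[.525,-.045,np.radians(190)]))
E
python3 fin.py; python3 binb.py
```

```text
time_s: 37.3
eef_pos: [0.5977, -0.031, 0.0235]
tool_rot: [-1.576, -0.171, -2.966]
force: [0.3, 0.1, 1.5]
opening: 0.0846
time_s: 37.88
eef_pos: [0.6337, -0.027, 0.2131]
tool_rot: [-1.57, -0.153, -2.967]
force: [0.9, 0.2, 2.2]
opening: 0.0851
top stapler []
top mug [([453.1, 134.3], 0.9)]
top tissues [([81.4, 139.9], 0.9)]
top tape [([401.8, 267.9], 0.89)]
top cup [([160.2, 208.3], 0.76)]
side stapler [([309.0, 223.6], 0.55), ([248.0, 280.9], 0.2)]
side mug [([319.5, 123.4], 0.46)]
side tissues [([146.4, 312.4], 0.65), ([382.9, 176.8], 0.62)]
side tape [([383.2, 178.2], 0.59)]
side cup [([248.0, 280.2], 0.93)]
scoop (array([ 0.51825314, -0.04664805,  3.31113646]), np.float64(0.11330354926780839))[ WARN:0@0.616] global loadsave.cpp:1063 imwrite_ Unsupported depth image for selected encoder is fallbacked to CV_8U.
```

Run:
```python
from h import *
for c,D in {"top":{"mug":(456,134),"tissues":(79,140),"tape":(402,267),"cup":(162,209)},"side":{"stapler":(309,224),"mug":(322,115),"tissues":(147,312),"cup":(247,281)}}.items():
    o=cv2.imread(f"pics/{c}0.png",0); n=cv2.imread(f"pics/fin_{c}.png",0)
    for k,(x,y) in D.items():
        w=50 if k=="tissues" else 26
        t=o[y-w+8:y+w-8,max(x-w+8,0):x+w-8]; s=n[max(y-w,0):y+w,max(x-w,0):x+w]
        r=cv2.matchTemplate(s,t,cv2.TM_CCOEFF_NORMED); _,v,_,l=cv2.minMaxLoc(r); print(c,k,round(v,2),l[0]+max(x-w,0)-max(x-w+8,0),l[1]+max(y-w,0)-(y-w+8))
print(monitor.state()["force"])
```

```text
top mug 1.0 0 0
top tissues 1.0 0 0
top tape 1.0 0 0
top cup 0.96 1 3
side stapler 0.94 0 0
side mug 0.04 6 -8
side tissues 1.0 0 0
side cup 0.9 3 0
[-0.2714985   0.00980559  0.48211831]
```

```bash
python3 -c "
from station import *
print(job.sign_off(), monitor.state()['time_s'])"
```

```text
the job is handed in; nothing more can be done
the job is handed in; nothing more can be done
```

All six balls are in the steel cup and the job is handed in, at about 39 s on the robot's clock. I drew the grey scoop out by its pan, set it down clear of the riser and let go. I then took it by the handle, scooped twice (3 + 3 balls) and laid it back down.

**Last checks**
- **Balls:** the top picture shows six in the cup and none in the bin. The side picture shows only five; the cup wall probably hides the sixth.
- **Scoop:** it lies flat at about (0.52, −0.05), released. The handle end is at x ≈ 0.65, about 65 mm short of the riser.
- **Bystanders:** the mug, tissue box and tape roll match the first top picture exactly, and the stapler matches in the side picture. The mug's side-view check failed, I think because the arm hid it.
- **Cup:** it stands upright, but image matching suggests it moved about 8 mm. I did not refine that measurement.

**What went wrong**
- **Height offset:** the real fingertips sat about 27 mm higher than the reported tool position implied. My first grasp closed above the pan; I corrected for the offset after that.
- **Set-down force:** laying the scoop down after drawing it out pressed it onto the desk with about 47 N.
- **Too long a first push:** I misjudged the travel, and the scoop ran onto the ramp with about 95 N at the wrist, under the 120 N limit. The handle turned about 10° in the grip, and I allowed for that in the later moves.
- **Refused move:** one command was rejected because its rows lacked some required values.

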